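# Fetch the spare die from under the case flap

### The job

The hand stamp is stored upright through the cover flap of the wooden type case and pins it shut: take it out and stand it in the bored brass guide block, its shank all the way in so the collar rests on the block. Then swing the flap up so that it stays standing open, draw out the larger plate hidden beneath (leave the smaller one in its slot), and present it: hold it upright, about 12 cm above the middle of the leather pad, its long side in line with the pad's long side. Finish while still holding it there, with the stamp still standing in the block, the flap still open, and the smaller plate, the tin, the loose brass spacer and the screwdriver left where they are.

Things in the scene. Friction and masses are not known exactly. Their poses are not given: they have to be found in the camera images.
- stamp: Hand stamp, 117 mm, 0.12 kg, upright. Origin: lower tip of its round steel shank (diameter 8, z 0 to 45 mm); brass collar diameter 20, z 45 to 57; dark wooden handle 24 x 24 square, flat sides facing its x and y, z 57 to 117. At the start the shank stands loosely in the flap's 11 mm bore and a socket below, collar on the flap, 70 mm above the bench; lift 45 mm to clear. Yaw varies.
- stamp_collar (a point): Centre of the underside of the stamp's collar, 45 mm above the shank tip: this face rests on the block when the shank is fully in.
- block: Brass guide block, fixed, 60 (x) x 50 (y) x 50 mm high, standing on the grey mat (3 mm thick), top 53 mm above the bench. Origin: centre of the underside. One vertical bore of diameter 11 right through its middle, slightly chamfered (1.5 mm).
- block_hole (a point): Centre of the bore's mouth on the block's top face.
- case: Wooden type case, fixed, 150 (x) x 250 (y) x 62 mm high; origin: centre of underside. Its middle (inner y -74 to 74, x -69 to 69 mm, floor 10 mm above bench) is covered by the flap. In it two slots along x, centred at x 20, y 35 and y -35, cheeks to 26 mm above bench, hold the larger and the smaller plate (either way round). Stamp's socket, 34 mm above bench, at x -20, y 0.
- flap (a joint): Flap angle in rad: 0 shut (level), grows as its near (-x) edge swings up; 1.57 upright, stop at 1.9. Stiff hinge: stays at any angle it is left; 1 to 2 N at the handle moves it. Flap: wood, 150 (x) x 160 (y) x 8 mm, top face 70 mm above the bench when shut.
- flap_handle (a point): Middle of the flap's round brass bar handle (moves with the flap): diameter 10, 80 mm long, parallel to the hinge (case y), on two end posts; axis 34 mm above the flap's top face. With the flap shut it lies 140 mm towards case -x and 42 mm up from the hinge line. It can turn between finger pads.
- flap_hinge (a point): Middle of the flap's hinge line, which runs along case y at the case's far (+x) edge, 62 mm above the bench.
- plate: The larger, hidden plate: brass die, 60 (x, long side) x 8 (y, thickness) x 50 mm tall (z), 0.2 kg or so. Origin: centre of its underside. Stands upright in one of the two slots, underside 10 mm and top 60 mm above the bench, its x along case x.
- blank: The smaller plate: plain steel, 40 x 8 x 28 mm tall, origin at the centre of its underside, standing in the other slot. To be left there.
- pad: Dark leather pad with a stitched edge, fixed, 120 (x, long side) x 80 (y) x 4 mm, lying on the grey mat. Origin: centre of the underside.
- pad_top (a point): Centre of the pad's top face, 7 mm above the bench.
- tin: Bystander: aluminium tin, diameter 60, 35 mm high, origin at the centre of its underside.
- spacer: Bystander: loose plain brass block 30 x 16 x 20 mm high, origin at the centre of its underside.
- driver: Bystander: screwdriver 150 mm long lying on the bench along its x, origin near its middle.

How it is judged:
On the way, in this order (a step that is already met when the one before it is completed fails the run):
1. the stamp stands in the guide block, shank fully in, collar resting on the block (distance between stamp_collar and block_hole below 0.006 m and horizontal distance between stamp_collar and block_hole below 0.005 m and angle between stamp's own z axis and vertical below 0.12 rad and contact force between the fingers and stamp below 0.1 N), for 0.2 s.
2. the flap is swung up to stand open (value of joint flap above 1.2 rad), for 0.2 s.
3. the larger plate is drawn up out of the case in the fingers (height (world z) of plate above 0.075 m and contact force between the fingers and plate above 1 N), for 0.2 s.
At the end, for the whole second after the job is handed in: Plate held still, underside 90-160 mm above the pad, within 25 mm of its middle, upright and in line to 0.2 rad; stamp in block, collar within 6 mm of the mouth, upright to 0.12 rad; flap open past 1.2 rad; robot off both; smaller plate within 15 mm, bystanders within 20 mm of their start (contact force between the fingers and plate above 1 N and horizontal distance between plate and pad_top below 0.025 m and z of plate in the frame of pad_top between 0.09 and 0.16 m and angle between plate's own z axis and vertical below 0.2 rad and angle between the x axis of plate and the x axis of pad, either way round below 0.2 rad and linear speed of plate below 0.02 m/s and distance between stamp_collar and block_hole below 0.006 m and angle between stamp's own z axis and vertical below 0.12 rad and contact force between each of the arm, the fingers and stamp below 0.1 N and value of joint flap above 1.2 rad and contact force between each of the arm, the fingers and case below 0.1 N and distance of blank from where it was at the start of the episode below 0.015 m and distance of each of tin, spacer, driver from where it was at the start of the episode below 0.02 m); the arm keeps its last pose, push and grip.
It fails at once if the smaller plate is taken out of its slot (distance of blank from where it was at the start of the episode above 0.03 m).
It fails at once if the tin, the spacer or the screwdriver is knocked away (distance of any of tin, spacer, driver from where it was at the start of the episode above 0.03 m).
It also fails if it takes over 72 s, if anything falls off the work surface, if the arm or the gripper's body presses on something with over 40 N, if the wrist force passes 120 N, or if a joint passes its speed limit or range.

### The arm

A 6-joint arm with a two-finger parallel gripper is mounted at the origin on the work surface. World frame = base frame: x ahead of the robot, y to its left, z up, the work surface at z = 0. Lengths are in m, angles in rad, forces in N, time in s.
With the tool pointing down it reaches from about 0.35 to 0.775 m from the base axis. Payload 5.5 kg.
Tool frame: the origin (TCP) lies midway between the tips of the shut fingers; the grasp point (between the pads) lies 19 mm behind it; z points along the fingers, y is the direction in which the jaws open and shut (so a half turn about z gives the same grasp; the last joint's range is limited). The gripper opens to 85 mm and grips with 20 to 120 N. Pads are 22 mm wide; open, the fingers measure 114 mm over their backs; the gripper's body (76 mm by 85 mm) begins 54 mm behind the grasp point. The pads swing forward as they close: fully open they stand 13 mm farther back than shut.
Start: joints at [1.003, 0.313, 0.046, 1.304, 0, 1.431], TCP at [0.239, 0.523, 0.195] pointing down, gripper open.
Joint ranges: [-2.76, 2.76], [-0.86, 1.69], [-1.03, 1.26], [-2.2, 2.34], [-1.47, 1.5], [-3.14, 3.14]. Speed limits (rad/s): [2.57, 2.57, 3.14, 3.14, 3.14, 3.14].

### API

Orientations are given as a 3x3 rotation matrix whose columns are the frame's x, y, z axes.
In Python, from station import sense, capture, calibration, finish_job gives the robot as it stands.
- The arm moves only by the tool send_rows, never from a script. Its argument "rows" is a list of rows, each a list of 3 entries, a list of its own where there are three numbers: the shift along the tool's x, y, z in m, then the turn, a rotation vector about the tool's x, y, z in degrees, then the closure, from -1 (fully open) to 1 (shut), so that 0 is half open. In form: [[[dx, dy, dz], [wx, wy, wz], jaw], ...]. A call has 1 to 5 rows; each row shifts and turns the pose as measured when the row begins, along the tool's axes as they then stand; what a row does not reach is not made up. A row lasts 1/10 s, in which the tool goes at most 50 mm and 8.59 degrees, less where a joint would pass 70% of its speed; a pose out of reach is approached as far as the arm can. A call is refused whole if a number of a shift passes 0.05 or a number of a turn 8.59, either way. A call with a gripper value outside its range is refused whole. The fingers move at their own pace and stop on an object; the grip force is fixed at half the most. Time passes only in rows, so rows that do not move let the fingers close. It gives the time, the measured TCP pose, the force and the opening at its end, in the units of the state.
- sense(): the state, without advancing time (a new reading comes with each control period).
- capture(name): name is "scene" or "side" or "wrist"; returns the picture (420x560x3 uint8, red, green, blue); there is no depth.
- calibration(name): a dict with "mtx" (3x3 intrinsics, pixels), "T" (4x4, takes a point from camera to world coordinates). Camera axes: x right, y up, looking along -z (the intrinsics and any distortion apply to the point x, -y, -z); pixel columns grow to the right and rows downward; lengths in m; the calibration is good to about 2 mm. A picture is of the moment at which its call begins: read the wrist's pose just before it. calibration takes no time and is no camera call; for the wrist camera it gives the pose at the moment of the call.
- finish_job(): hands the job in, once; it reports no verdict.
The state is a dict: "time_s": time; "joint_positions": joint angles; "qvel": joint speeds; "effort": joint torques, N m; "tcp_pos": TCP position; "ee_rot": TCP orientation; "force": force on the tool from outside, world axes, zero at the start; "moment": the same for the moment, N m; "gripper_width": opening from 0.0 (shut) to 1.0 (fully open).
Only numpy, scipy, OpenCV 4.12 (cv2) and the standard library are available. Lean on these libraries where they do the work, as an engineer would, in place of code of your own. Each camera call takes 0.05 s, during which the arm holds its last target.

## Working session

There is one attempt and no reset: what is moved stays moved. The work goes in short steps, Python scripts to look and compute and a tool call to move; the robot and the scene stay as the last step left them, time stands still between calls to the robot, and variables do not carry over. Pictures are saved under pics/ and viewed, and the job is handed in when it is done.

Besides the shell and the picture viewer there is one more tool, called after "Emit:" by a JSON object that holds its "name" and its "arguments". send_rows: Moves the arm, as the interface text tells. Its arguments: {"type":"object","properties":{"rows":{"type":"array"}},"required":["rows"]}

```bash
mkdir -p pics; ls
python3 - <<'E'
from station import *
import cv2,numpy as np
for n in("scene","side","wrist"):
    c=calibration(n); print(n,{k:np.round(v,4).tolist() if hasattr(v,'__len__') else v for k,v in c.items()})
    cv2.imwrite(f"pics/{n}0.png",capture(n)[:,:,::-1])
s=sense();print({k:np.round(v,3).tolist() for k,v in s.items()})
E
```

```text
pics
scene {'mtx': [[458.3674, 0.0, 287.0394], [0.0, 458.3674, 217.6684], [0.0, 0.0, 1.0]], 'T': [[0.2617, -0.7411, 0.6183, 1.1354], [0.9651, 0.1988, -0.1703, -0.1661], [0.0033, 0.6413, 0.7673, 0.7754], [0.0, 0.0, 0.0, 1.0]]}
side {'mtx': [[421.6576, 0.0, 278.7562], [0.0, 421.6576, 214.4419], [0.0, 0.0, 1.0]], 'T': [[0.6727, 0.5324, -0.5138, 0.2448], [-0.7398, 0.4697, -0.4818, -0.3191], [-0.0152, 0.7042, 0.7098, 0.5838], [0.0, 0.0, 0.0, 1.0]]}
wrist {'mtx': [[300.9871, 0.0, 282.9236], [0.0, 300.9871, 205.3264], [0.0, 0.0, 1.0]], 'T': [[0.4139, -0.8739, -0.255, 0.174], [0.9103, 0.3973, 0.116, 0.5519], [-0.0001, -0.2802, 0.9599, 0.3725], [0.0, 0.0, 0.0, 1.0]]}
{'time_s': 0.15, 'joint_positions': [1.003, 0.314, 0.045, 1.304, 0.0, 1.431], 'qvel': [-0.001, -0.003, 0.004, 0.001, -0.001, -0.001], 'effort': [0.003, -48.106, 29.882, 0.014, -0.0, 0.0], 'tcp_pos': [0.238, 0.523, 0.194], 'ee_rot': [[-0.91, 0.415, -0.001], [0.415, 0.91, -0.001], [0.0, -0.001, -1.0]], 'force': [-0.243, -0.864, 0.867], 'moment': [-0.039, 0.015, -0.022], 'gripper_width': 0.997}
```

View pics/scene0.png

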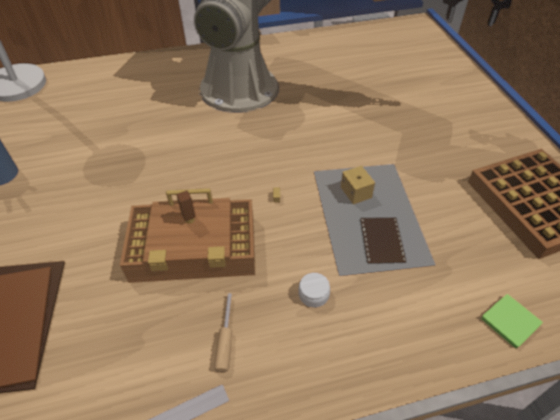

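View pics/side0.png

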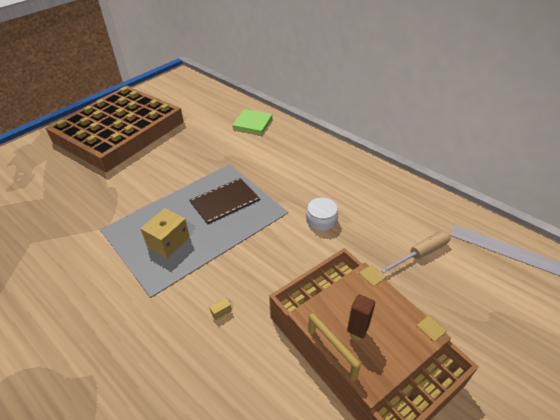

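View pics/wrist0.png

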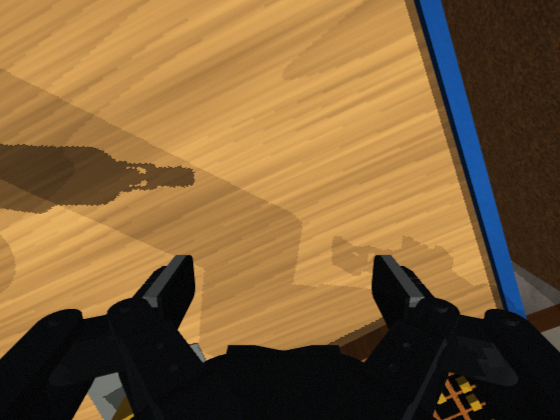

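The scene view shows the case around (190,235) with the stamp at (186,205), handle bar (188,193), block (358,185), pad (383,240), tin (315,290), spacer (277,195) and driver (225,330). The side view shows the same objects. Zooming in next.

Run:
```python
import cv2
a=cv2.imread("pics/scene0.png");b=cv2.imread("pics/side0.png")
cv2.imwrite("pics/z1.png",cv2.resize(a[170:290,110:270],None,fx=5,fy=5,interpolation=cv2.INTER_CUBIC))
cv2.imwrite("pics/z2.png",cv2.resize(b[240:420,260:480],None,fx=3.5,fy=3.3,interpolation=cv2.INTER_CUBIC))
cv2.imwrite("pics/z3.png",cv2.resize(a[155:275,310:440],None,fx=5,fy=5,interpolation=cv2.INTER_CUBIC))
cv2.imwrite("pics/z4.png",cv2.resize(b[160:290,100:300],None,fx=4,fy=4,interpolation=cv2.INTER_CUBIC))
```

```text
(no output)
```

View pics/z1.png

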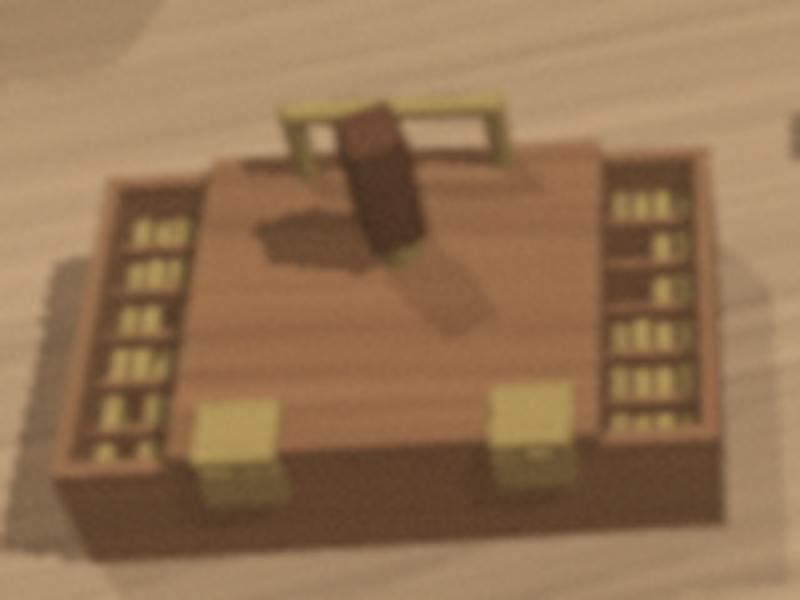

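View pics/z2.png

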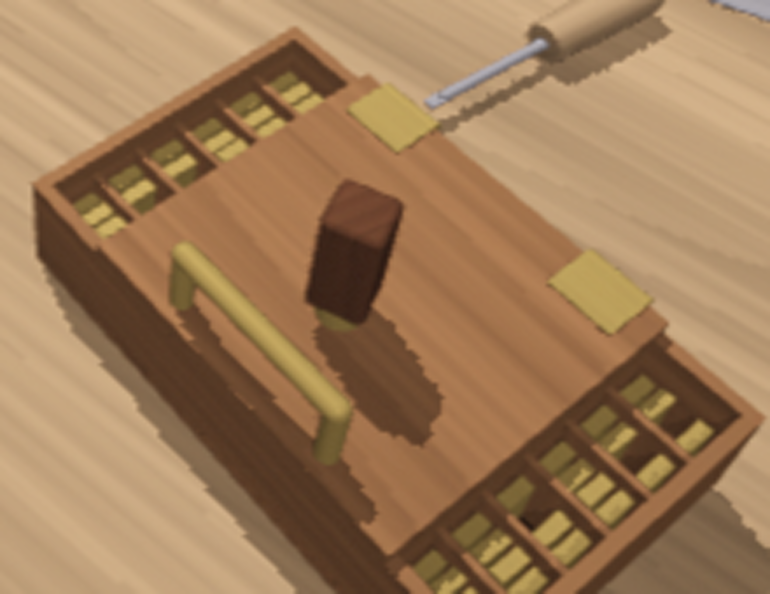

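View pics/z3.png

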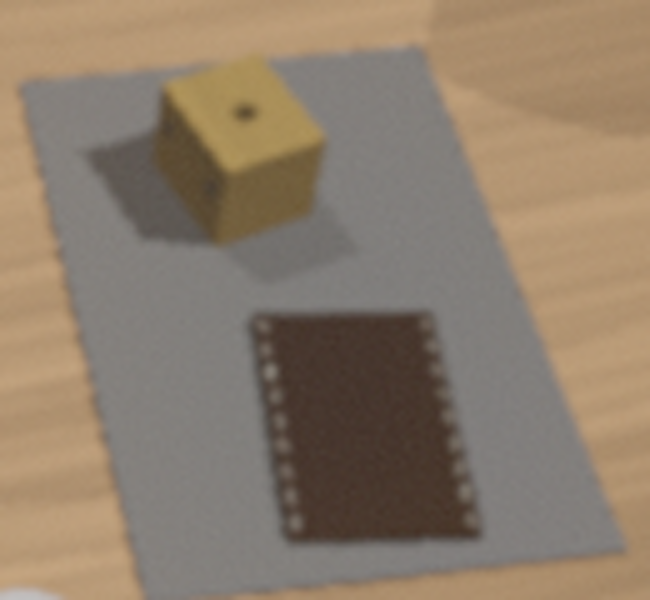

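View pics/z4.png

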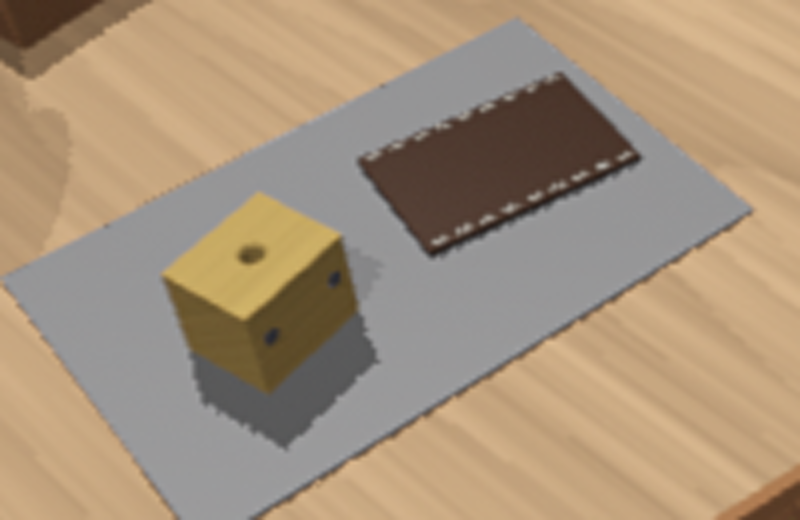

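```bash
cat > h.py <<'E'
import numpy as np
from station import *
def ray(n,p,c=None):
    c=c or calibration(n); M=np.array(c["mtx"]);T=np.array(c["T"])
    d=np.linalg.solve(M,[p[0],p[1],1.]); d=T[:3,:3]@np.array([d[0],-d[1],-d[2]])
    return T[:3,3],d/np.linalg.norm(d)
def tri(rs):
    A=sum(np.eye(3)-np.outer(d,d) for o,d in rs);b=sum((np.eye(3)-np.outer(d,d))@o for o,d in rs)
    x=np.linalg.solve(A,b); return x,[np.linalg.norm((np.eye(3)-np.outer(d,d))@(x-o)) for o,d in rs]
def plane(r,z):
    o,d=r; return o+d*(z-o[2])/d[2]
def proj(n,P,c=None):
    c=c or calibration(n);T=np.array(c["T"]);q=T[:3,:3].T@(np.array(P)-T[:3,3]);q=np.array(c["mtx"])@[q[0],-q[1],-q[2]];return q[:2]/q[2]
E
python3 - <<'E'
from h import *
f1=lambda u,v:(110+u/5-.4,170+v/5-.4)
f2=lambda u,v:(260+u/3.5-.4,240+v/3.3-.4)
f3=lambda u,v:(310+u/5-.4,155+v/5-.4)
f4=lambda u,v:(100+u/4-.4,160+v/4-.4)
def go(name,a,b,z):
    r=ray("scene",a),ray("side",b); x,e=tri(r)
    print(name,x.round(4),np.round(e,4)[0],"plane",z,plane(r[0],z)[:2].round(4),plane(r[1],z)[:2].round(4))
for n,a,b,z in [("stamp top",(368,130),(362,215),.142),("bar-y",(285,108),(340,408),.104),("bar+y",(505,102),(185,248),.104),
 ("flap n+y",(603,143),(103,245),.07),("flap n-y",(213,162),(390,560),.07),("case f+y",(718,437),(295,30),.062),("case n+y",(712,150),(35,185),.062),("case f-y",(55,475),(762,418),.062)]:
    go(n,f1(*a),f2(*b),z)
for n,a,b,z in [("hole",(245,112),(252,254),.053),("b nearL",(160,90),(163,273),.053),("b nearR",(258,55),(258,192),.053),("b farR",(325,135),(343,238),.053),("b farL",(228,170),(243,320),.053),
 ("pad n-y",(250,313),(358,158),.007),("pad n-y",(250,313),(358,158),.007),("p",(250,313),(432,255),.007),("p",(250,313),(358,158),.007)]: go(n,f3(*a),f4(*b),z)
print("pad",[plane(ray("scene",f3(*a)),.007)[:2].round(4).tolist() for a in [(250,313),(430,313),(480,540),(287,542)]])
print("pad",[plane(ray("side",f4(*a)),.007)[:2].round(4).tolist() for a in [(358,158),(560,72),(640,155),(432,255)]])
P=dict(tin=(315,285,.035),spacer=(277,194,.02),drv1=(229,296,.0),drv2=(223,366,.01))
for k,(u,v,z) in P.items(): print(k,plane(ray("scene",(u,v)),z).round(3))
E
```

```text
stamp top [ 0.5198 -0.1993  0.1393] 0.0003 plane 0.142 [ 0.5225 -0.1994] [ 0.5181 -0.1997]
bar-y [ 0.4682 -0.231   0.1073] 0.0007 plane 0.104 [ 0.4652 -0.232 ] [ 0.4697 -0.2296]
bar+y [ 0.4854 -0.1478  0.1041] 0.0015 plane 0.104 [ 0.4847 -0.1464] [ 0.4856 -0.1493]
flap n+y [ 0.4833 -0.1103  0.0673] 0.0007 plane 0.07 [ 0.4855 -0.1098] [ 0.4821 -0.1121]
flap n-y [ 0.4513 -0.2677  0.0669] 0.0002 plane 0.07 [ 0.4543 -0.267 ] [ 0.4501 -0.2682]
case f+y [ 0.6361 -0.0948  0.0599] 0.0 plane 0.062 [ 0.6375 -0.095 ] [ 0.6345 -0.0957]
case n+y [ 0.4912 -0.0657  0.0588] 0.0004 plane 0.062 [ 0.4938 -0.0658] [ 0.4897 -0.0676]
case f-y [ 0.5892 -0.3381  0.0606] 0.0002 plane 0.062 [ 0.5902 -0.3375] [ 0.5883 -0.3383]
hole [0.4794 0.1796 0.0519] 0.0005 plane 0.053 [0.4809 0.1785] [0.4789 0.1791]
b nearL [0.4456 0.165  0.0592] 0.021 plane 0.053 [0.458  0.1467] [0.4464 0.1989]
b nearR [0.4862 0.1754 0.0905] 0.0029 plane 0.053 [0.4481 0.1973] [0.5044 0.2089]
b farR [0.5151 0.1871 0.0493] 0.0206 plane 0.053 [0.5033 0.2075] [0.5116 0.1569]
b farL [0.4705 0.1835 0.0089] 0.0048 plane 0.053 [0.5122 0.1587] [0.453  0.1506]
pad n-y [0.5583 0.173  0.0364] 0.0271 plane 0.007 [0.556  0.1582] [0.5753 0.2367]
pad n-y [0.5583 0.173  0.0364] 0.0271 plane 0.007 [0.556  0.1582] [0.5753 0.2367]
p [0.5558 0.1582 0.0065] 0.0002 plane 0.007 [0.556  0.1582] [0.5556 0.1575]
p [0.5583 0.173  0.0364] 0.0271 plane 0.007 [0.556  0.1582] [0.5753 0.2367]
pad [[0.556, 0.1582], [0.5765, 0.2344], [0.6925, 0.205], [0.6732, 0.1292]]
pad [[0.5753, 0.2367], [0.6888, 0.2083], [0.6706, 0.1318], [0.5556, 0.1575]]
tin [0.711 0.006 0.035]
spacer [ 0.454 -0.002  0.02 ]
drv1 [ 0.672 -0.154  0.   ]
drv2 [ 0.81  -0.189  0.01 ]
```

Run:
```python
from h import *
f1=lambda u,v:(110+u/5-.4,170+v/5-.4)
f2=lambda u,v:(260+u/3.5-.4,240+v/3.3-.4)
for n,f,L in(("scene",f1,[(335,122),(383,103),(402,142),(352,157)]),("side",f2,[(347,180),(403,203),(375,250),(320,225)])):
    p=np.array([plane(ray(n,f(*q)),.142)[:2] for q in L])
    for i in range(4):
        d=p[(i+1)%4]-p[i]; print(n,p[i].round(4),np.linalg.norm(d).round(4),np.degrees(np.arctan2(d[1],d[0])).round(1))
s=sense();print(np.array(s["ee_rot"]).round(3),np.array(s["tcp_pos"]).round(4))
```

```text
scene [ 0.5152 -0.2109] 0.0193 105.4
scene [ 0.5101 -0.1922] 0.0223 11.2
scene [ 0.5319 -0.1879] 0.0191 -81.8
scene [ 0.5346 -0.2068] 0.0198 -168.1
side [ 0.5273 -0.1871] 0.0208 -77.3
side [ 0.5319 -0.2075] 0.0234 -170.4
side [ 0.5088 -0.2113] 0.0203 101.0
side [ 0.505  -0.1914] 0.0227 10.8
[[-0.91   0.415 -0.001]
 [ 0.415  0.91  -0.001]
 [ 0.    -0.001 -1.   ]] [0.2383 0.5228 0.194 ]
```

```bash
cat >> h.py <<'E'
from scipy.spatial.transform import Rotation as R
def down(yawy):
    """tool pointing down, tool y axis at world angle yawy (deg)"""
    a=np.radians(yawy); y=np.array([np.cos(a),np.sin(a),0]);z=np.array([0,0,-1.]);return np.column_stack([np.cross(y,z),y,z])
def togo(p,Rt,n=None,smax=.045,tmax=8.0):
    s=sense();P=np.array(s["tcp_pos"]);Q=np.array(s["ee_rot"]);p=np.array(p)
    rv=R.from_matrix(Q.T@Rt).as_rotvec(degrees=True);d=Q.T@(p-P)
    k=int(max(np.ceil(np.linalg.norm(d)/smax),np.ceil(np.abs(rv).max()/tmax),1))
    n=n or k
    print("tcp",P.round(4),"t",s["time_s"],"F",np.round(s["force"],1),"w",round(s["gripper_width"],3),"left",d.round(4),rv.round(2),"rows",n)
    w=R.from_matrix(Q)
    for i in range(n):
        D=w.as_matrix().T@((p-P)/n); print([np.round(D,4).tolist(),np.round(rv/n,2).tolist()],end=" "); w=w*R.from_rotvec(rv/n,degrees=True)
    print()
E
python3 - <<'E'
from h import *
togo([.47,-.20,.26],down(101))
E
```

```text
tcp [0.2383 0.5228 0.194 ] t 0.15 F [-0.2 -0.9  0.9] w 0.997 left [-0.5106 -0.5617 -0.0653] [-7.000e-02 -3.000e-02 -3.551e+01] rows 17
[[-0.03, -0.033, -0.0038], [-0.0, -0.0, -2.09]] [[-0.0288, -0.0341, -0.0038], [-0.0, -0.0, -2.09]] [[-0.0276, -0.0351, -0.0038], [-0.0, -0.0, -2.09]] [[-0.0263, -0.0361, -0.0038], [-0.0, -0.0, -2.09]] [[-0.0249, -0.0371, -0.0038], [-0.0, -0.0, -2.09]] [[-0.0236, -0.0379, -0.0038], [-0.0, -0.0, -2.09]] [[-0.0222, -0.0388, -0.0039], [-0.0, -0.0, -2.09]] [[-0.0207, -0.0395, -0.0039], [-0.0, -0.0, -2.09]] [[-0.0193, -0.0403, -0.0039], [-0.0, -0.0, -2.09]] [[-0.0178, -0.041, -0.0039], [-0.0, -0.0, -2.09]] [[-0.0163, -0.0416, -0.0039], [-0.0, -0.0, -2.09]] [[-0.0148, -0.0421, -0.0039], [-0.0, -0.0, -2.09]] [[-0.0132, -0.0427, -0.0039], [-0.0, -0.0, -2.09]] [[-0.0117, -0.0431, -0.0039], [-0.0, -0.0, -2.09]] [[-0.0101, -0.0435, -0.0039], [-0.0, -0.0, -2.09]] [[-0.0085, -0.0438, -0.0039], [-0.0, -0.0, -2.09]] [[-0.0069, -0.0441, -0.0039], [-0.0, -0.0, -2.09]]
```

Emit:
{"name": "send_rows", "arguments": {"rows": [[[-0.03,-0.033,-0.008],[0,0,-2.1],-1],[[-0.029,-0.034,-0.008],[0,0,-2.1],-1],[[-0.028,-0.035,-0.008],[0,0,-2.1],-1],[[-0.026,-0.036,-0.008],[0,0,-2.1],-1],[[-0.025,-0.037,-0.008],[0,0,-2.1],-1]]}}

```text
time_s: 0.65
tcp_pos: [0.3073, 0.3078, 0.2307]
ee_rot: [[-0.974, 0.225, -0.005], [0.225, 0.974, -0.005], [0.004, -0.006, -1.0]]
force: [1.0, 0.1, -0.1]
gripper_width: 0.999
```

Emit:
{"name": "send_rows", "arguments": {"rows": [[[-0.024,-0.038,-0.006],[0,0,-2.1],-1],[[-0.022,-0.039,-0.006],[0,0,-2.1],-1],[[-0.021,-0.04,-0.006],[0,0,-2.1],-1],[[-0.019,-0.04,-0.006],[0,0,-2.1],-1],[[-0.018,-0.041,0],[0,0,-2.1],-1]]}}

```text
time_s: 1.15
tcp_pos: [0.3814, 0.0878, 0.2572]
ee_rot: [[-0.999, 0.034, -0.002], [0.034, 0.999, -0.005], [0.002, -0.005, -1.0]]
force: [2.2, 1.4, -0.5]
gripper_width: 0.999
```

Run:
```python
from h import *
togo([.49,-.20,.26],down(101))
```

```text
tcp [0.3814 0.0878 0.2572] t 1.15 F [ 2.2  1.4 -0.5] w 0.999 left [-0.1182 -0.284  -0.0015] [ -0.28  -0.13 -12.93] rows 7
[[-0.0169, -0.0406, -0.0002], [-0.04, -0.02, -1.85]] [[-0.0156, -0.0411, -0.0002], [-0.04, -0.02, -1.85]] [[-0.0142, -0.0416, -0.0003], [-0.04, -0.02, -1.85]] [[-0.0129, -0.042, -0.0003], [-0.04, -0.02, -1.85]] [[-0.0115, -0.0424, -0.0003], [-0.04, -0.02, -1.85]] [[-0.0102, -0.0428, -0.0003], [-0.04, -0.02, -1.85]] [[-0.0088, -0.0431, -0.0004], [-0.04, -0.02, -1.85]]
```

Emit:
{"name": "send_rows", "arguments": {"rows": [[[-0.017,-0.041,0],[0,0,-1.9],-1],[[-0.016,-0.041,0],[0,0,-1.9],-1],[[-0.014,-0.042,0],[0,0,-1.9],-1],[[-0.013,-0.042,0],[0,0,-1.9],-1],[[-0.012,-0.042,0],[0,0,-1.9],-1]]}}

```text
time_s: 1.65
tcp_pos: [0.4613, -0.1274, 0.2586]
ee_rot: [[-0.991, -0.137, 0.0], [-0.137, 0.991, -0.005], [0.0, -0.005, -1.0]]
force: [0.7, 1.3, 0.5]
gripper_width: 1.0
```

Emit:
{"name": "send_rows", "arguments": {"rows": [[[-0.01,-0.043,0],[0,0,-1.9],-1],[[-0.009,-0.04,0],[0,0,-1.9],-1],[[0,0,0],[0,0,0],-1]]}}

```text
time_s: 1.95
tcp_pos: [0.4943, -0.2151, 0.2568]
ee_rot: [[-0.98, -0.2, -0.001], [-0.2, 0.98, -0.005], [0.002, -0.005, -1.0]]
force: [0.3, 0.6, -0.4]
gripper_width: 1.002
```

Run:
```python
from h import *
import cv2,pickle
togo([.49,-.20,.26],down(101))
c=calibration("wrist");im=capture("wrist");pickle.dump(c,open("w1.pkl","wb"))
cv2.imwrite("pics/w1.png",im[:,:,::-1])
```

```text
tcp [ 0.4943 -0.2151  0.2568] t 1.95 F [ 0.3  0.6 -0.4] w 1.002 left [ 0.0012  0.0156 -0.0033] [-0.26 -0.09  0.52] rows 1
[[0.0012, 0.0156, -0.0033], [-0.26, -0.09, 0.52]]
```

View pics/w1.png

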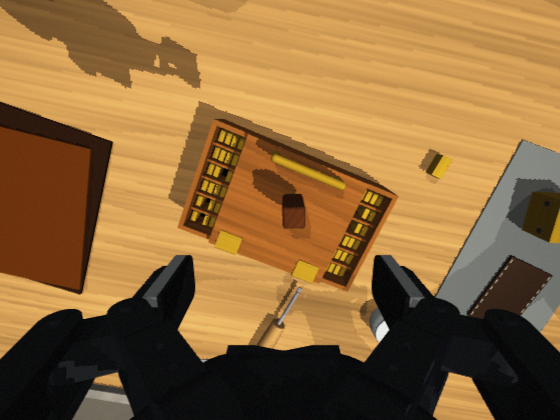

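Run:
```python
import cv2
a=cv2.imread("pics/w1.png")
cv2.imwrite("pics/w1z.png",cv2.resize(a[140:260,220:380],None,fx=5,fy=5,interpolation=cv2.INTER_CUBIC))
```

```text
(no output)
```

View pics/w1z.png

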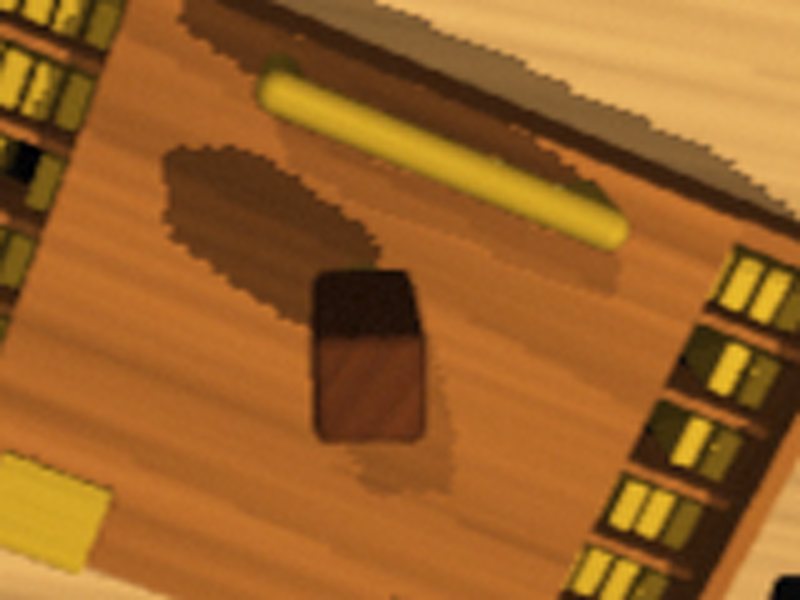

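The wrist view shows the stamp's top face square to the image, centred at about (293.5,217), so the yaw matches the tool. The bar runs from (274,158) to (344,186).

Run:
```python
from h import *
import pickle
c=pickle.load(open("w1.pkl","rb"))
f=lambda u,v:(220+u/5-.4,140+v/5-.4)
L=[(313,335),(424,335),(424,442),(316,442)]
p=np.array([plane(ray("w",f(*q),c),.142)[:2] for q in L]);print(p.round(4),p.mean(0))
for i in range(4):
    d=p[(i+1)%4]-p[i];print(np.linalg.norm(d).round(4),np.degrees(np.arctan2(d[1],d[0])).round(1))
print(tri([ray("w",f(369.5,389),c),ray("scene",(110+368/5-.4,170+130/5-.4)),ray("side",(260+362/3.5-.4,240+215/3.3-.4))]))
for q in [(262,85),(625,232)]: print("bar",plane(ray("w",f(*q),c),.104).round(4))
togo([.52,-.199,.2],down(101.3))
```

```text
[[ 0.5105 -0.2133]
 [ 0.5059 -0.1912]
 [ 0.5285 -0.1861]
 [ 0.533  -0.2081]] [ 0.51948164 -0.1996588 ]
0.0226 101.6
0.0232 12.7
0.0224 -78.3
0.0232 -166.9
(array([ 0.52002033, -0.19929727,  0.13940431]), [np.float64(0.0002673374943322654), np.float64(0.00021776395984088935), np.float64(0.00038615810330028797)])
bar [ 0.4678 -0.2337  0.104 ]
bar [ 0.4837 -0.1473  0.104 ]
tcp [ 0.4933 -0.213   0.257 ] t 2.0 F [-0.2  0.4  0.2] w 0.999 left [-0.0291  0.0085  0.0569] [-0.17 -0.13  0.25] rows 2
[[-0.0146, 0.0043, 0.0284], [-0.08, -0.07, 0.12]] [[-0.0145, 0.0042, 0.0285], [-0.08, -0.07, 0.12]]
```

Emit:
{"name": "send_rows", "arguments": {"rows": [[[-0.015,0.004,0.02],[0,0,-0.5],-1],[[-0.014,0.004,0.02],[0,0,0],-1],[[0,0,0],[0,0,0],-1]]}}

```text
time_s: 2.3
tcp_pos: [0.5192, -0.1975, 0.2161]
ee_rot: [[-0.978, -0.207, -0.003], [-0.207, 0.978, -0.002], [0.003, -0.002, -1.0]]
force: [0.5, -0.7, -0.5]
gripper_width: 1.0
```

Run:
```python
from h import *
togo([.52,-.1993,.1],down(102))
```

```text
tcp [ 0.5192 -0.1975  0.2161] t 2.3 F [ 0.5 -0.7 -0.5] w 1.0 left [-0.0008 -0.0018  0.1161] [-0.09 -0.18 -0.04] rows 3
[[-0.0003, -0.0006, 0.0387], [-0.03, -0.06, -0.01]] [[-0.0002, -0.0006, 0.0387], [-0.03, -0.06, -0.01]] [[-0.0002, -0.0006, 0.0387], [-0.03, -0.06, -0.01]]
```

Emit:
{"name": "send_rows", "arguments": {"rows": [[[0,-0.001,0.038],[0,0,0],-1],[[0,-0.001,0.035],[0,0,0],-0.5],[[0,0,0.025],[0,0,0],-0.3],[[0,0,0.01],[0,0,0],-0.2],[[0,0,0],[0,0,0],-0.1]]}}

```text
time_s: 2.8
tcp_pos: [0.5181, -0.196, 0.1108]
ee_rot: [[-0.977, -0.213, 0.0], [-0.213, 0.977, -0.004], [0.001, -0.004, -1.0]]
force: [-0.1, 0.2, 0.3]
gripper_width: 0.553
```

Run:
```python
from h import *
import cv2
togo([.52,-.1993,.1],down(102))
cv2.imwrite("pics/w2.png",capture("wrist")[:,:,::-1])
```

```text
tcp [ 0.5181 -0.196   0.1108] t 2.8 F [-0.1  0.2  0.3] w 0.553 left [-0.0011 -0.0036  0.0109] [-0.25 -0.04  0.27] rows 1
[[-0.0011, -0.0036, 0.0109], [-0.25, -0.04, 0.27]]
```

View pics/w2.png

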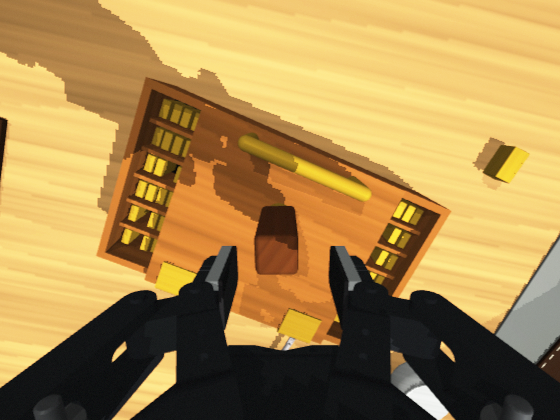

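The stamp's top (276,252) sits about 3 mm left of the jaws' midline (283), which agrees with the computed remainder. I'll correct for it and close.

Emit:
{"name": "send_rows", "arguments": {"rows": [[[-0.001,-0.004,0.011],[0,0,0],-0.1],[[0,0,0],[0,0,0],-0.1]]}}

```text
time_s: 3.05
tcp_pos: [0.5223, -0.2009, 0.1034]
ee_rot: [[-0.977, -0.213, 0.006], [-0.213, 0.977, -0.007], [-0.004, -0.008, -1.0]]
force: [-0.1, -0.1, 0.1]
gripper_width: 0.549
```

Emit:
{"name": "send_rows", "arguments": {"rows": [[[0,0,0],[0,0,0],1],[[0,0,0],[0,0,0],1],[[0,0,0],[0,0,0],1],[[0,0,0],[0,0,0],1]]}}

```text
time_s: 3.45
tcp_pos: [0.5233, -0.1983, 0.1066]
ee_rot: [[-0.977, -0.214, 0.009], [-0.214, 0.977, -0.002], [-0.009, -0.004, -1.0]]
force: [-0.8, 0.5, 2.6]
gripper_width: 0.001
```

Run:
```python
from h import *
import cv2
togo([.52,-.1993,.17],down(102))
cv2.imwrite("pics/w3.png",capture("wrist")[:,:,::-1])
```

```text
tcp [ 0.5233 -0.1983  0.1066] t 3.45 F [-0.8  0.5  2.6] w 0.001 left [ 0.0029 -0.0006 -0.0634] [-0.23  0.49  0.36] rows 2
[[0.0014, -0.0003, -0.0317], [-0.12, 0.25, 0.18]] [[0.0016, -0.0002, -0.0317], [-0.12, 0.25, 0.18]]
```

View pics/w3.png

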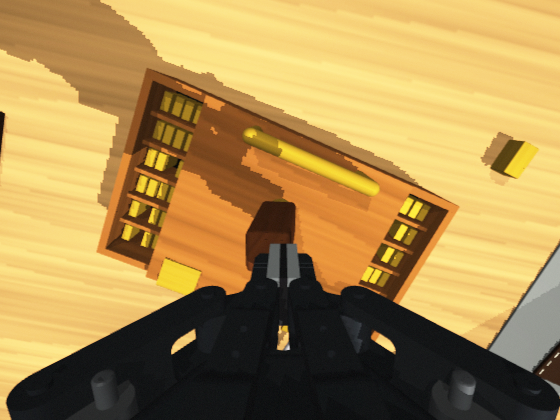

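Run:
```python
from h import *
import cv2,pickle
togo([.52,-.1993,.17],down(102))
c=calibration("wrist");s=sense()
P=np.array(s["tcp_pos"]);z=np.array(s["ee_rot"])[:,2]
print(proj("wrist",P),proj("wrist",P-.019*z))
print("stamp top expected",proj("wrist",[.52,-.1993,.142]))
print("stamp top plane",plane(ray("wrist",(264,245)),.142))
for n in("scene","side"):
    print(n,proj(n,P)); im=capture(n)[:,:,::-1]; q=proj(n,[.52,-.2,.12]).astype(int); 
    cv2.imwrite(f"pics/{n}3.png",cv2.resize(np.ascontiguousarray(im[max(0,q[1]-70):q[1]+60,q[0]-80:q[0]+80]),None,fx=5,fy=4.5,interpolation=cv2.INTER_CUBIC)[:600])
```

```text
tcp [ 0.5236 -0.1993  0.1067] t 3.5 F [-0.5  1.8  2.4] w 0.002 left [ 0.003   0.0004 -0.0633] [-0.37  0.49  0.35] rows 2
[[0.0015, 0.0002, -0.0316], [-0.18, 0.25, 0.18]] [[0.0016, 0.0003, -0.0316], [-0.18, 0.25, 0.18]] 
[283.46917049 233.43504781] [283.55054725 245.68568577]
stamp top expected [284.6840708  252.80940417]
stamp top plane [ 0.51800667 -0.21067601  0.142     ]
scene [186.42159674 208.36536959]
side [361.69581043 317.00562371]
```

View pics/scene3.png

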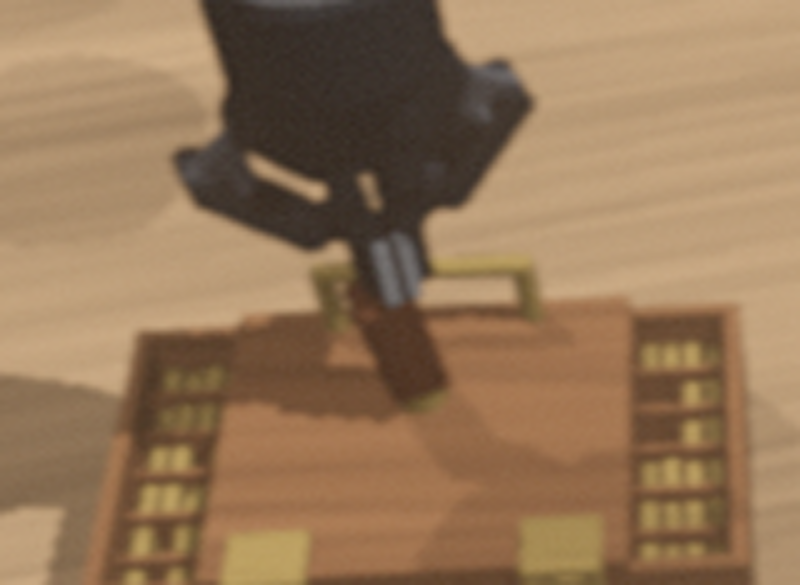

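View pics/side3.png

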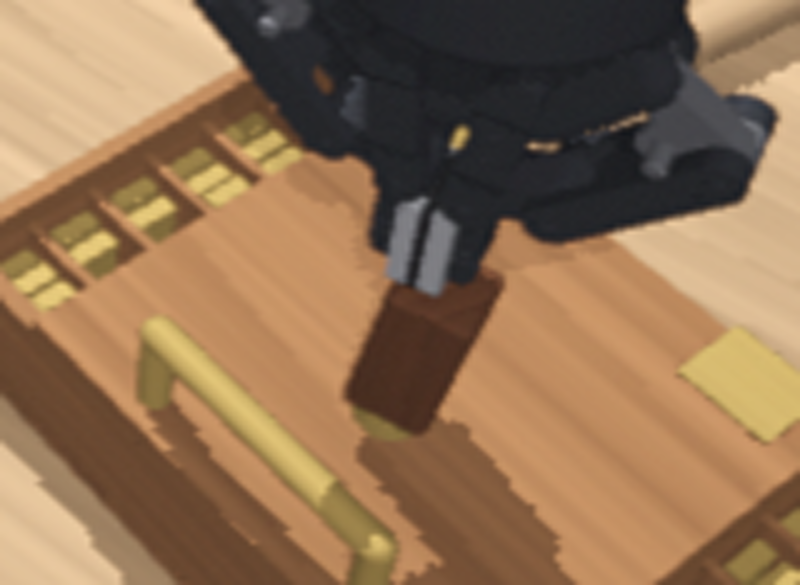

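The fingers shut over the stamp's top without grasping it. The tips look about 17 mm higher than the reported TCP. I'll lift off and measure where the tips really are.

Emit:
{"name": "send_rows", "arguments": {"rows": [[[0,0,-0.02],[0,0,0],1],[[0,0,-0.04],[0,0,0],1],[[0,0,-0.03],[0,0,0],1],[[0,0,0],[0,0,0],1]]}}

```text
time_s: 4.0
tcp_pos: [0.5222, -0.2009, 0.1978]
ee_rot: [[-0.977, -0.212, 0.007], [-0.212, 0.977, -0.007], [-0.005, -0.009, -1.0]]
force: [0.6, -0.4, -0.2]
gripper_width: -0.002
```

Run:
```python
from h import *
import cv2,pickle
togo([.52,-.1993,.17],down(102))
c=calibration("wrist");s=sense()
P=np.array(s["tcp_pos"]);z=np.array(s["ee_rot"])[:,2]
for n in("scene","side"):
    q=proj(n,P); o=(q-[80,70]).astype(int);print(n,q,"origin",o,"tcp in crop",(q-o+.5)*[5,4.5]); im=capture(n)[:,:,::-1]
    cv2.imwrite(f"pics/{n}4.png",cv2.resize(np.ascontiguousarray(im[o[1]:o[1]+130,o[0]:o[0]+160]),None,fx=5,fy=4.5,interpolation=cv2.INTER_CUBIC))
```

```text
tcp [ 0.5222 -0.2009  0.1978] t 4.0 F [ 0.6 -0.4 -0.2] w -0.002 left [0.002  0.0023 0.0278] [-0.5   0.31  0.27] rows 1
[[0.002, 0.0023, 0.0278], [-0.5, 0.31, 0.27]] 
scene [176.9628763  174.37941204] origin [ 96 104] tcp in crop [407.31438151 318.95735419]
side [372.30852219 275.52634903] origin [292 205] tcp in crop [404.04261097 319.61857064]
```

View pics/scene4.png

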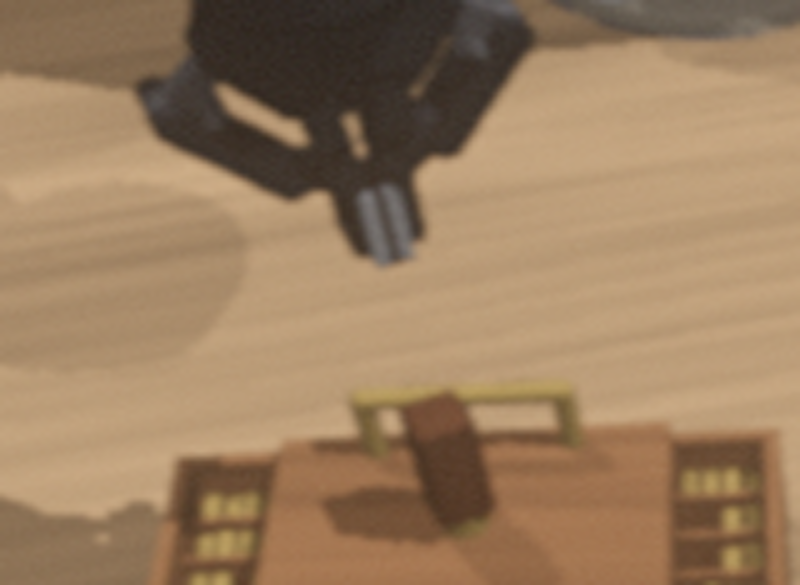

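View pics/side4.png

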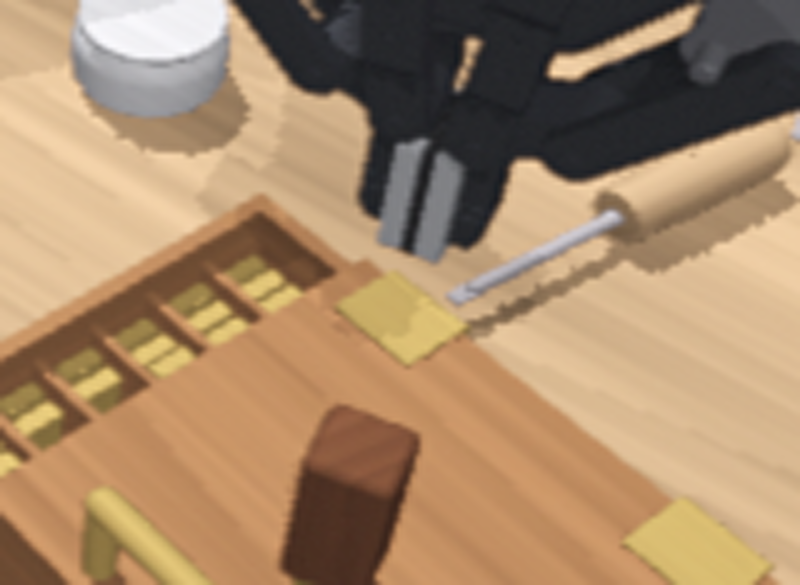

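Run:
```python
from h import *
S=lambda u,v:ray("scene",(96+u/5-.4,104+v/4.5-.4)); D=lambda u,v:ray("side",(292+u/5-.4,205+v/4.5-.4))
for n,a,b in(("tip",(392,258),(410,254)),("stamptop",(437,414),(360,450))): print(n,tri([S(*a),D(*b)]))
```

```text
tip (array([ 0.51842412, -0.20030881,  0.22683645]), [np.float64(9.937194896660694e-05), np.float64(9.937194896657003e-05)])
stamptop (array([ 0.52017652, -0.19969624,  0.1397279 ]), [np.float64(0.00017140650748548677), np.float64(0.00017140650748562005)])
```

Triangulated with two cameras, the shut tips sit at z of about 0.227, while the reported TCP is 0.198. That makes the real tips roughly 30 mm higher than reported. The stamp is upright again at its original spot. I'll descend deeper with the jaws half open, watching the force.

Emit:
{"name": "send_rows", "arguments": {"rows": [[[0.001,0.002,0],[0,0,0],-0.3],[[0.001,0,0],[0,0,0],-0.3],[[0,0,0],[0,0,0],-0.3],[[0,0,0],[0,0,0],-0.3]]}}

```text
time_s: 4.5
tcp_pos: [0.5158, -0.1976, 0.1895]
ee_rot: [[-0.977, -0.212, -0.004], [-0.212, 0.977, -0.002], [0.004, -0.001, -1.0]]
force: [0.6, 0.8, -0.3]
gripper_width: 0.643
```

Run:
```python
from h import *
togo([.52,-.1995,.08],down(102))
```

```text
tcp [ 0.5158 -0.1976  0.1895] t 4.5 F [ 0.6  0.8 -0.3] w 0.643 left [-0.0042 -0.0026  0.1095] [-0.05 -0.25  0.23] rows 3
[[-0.0014, -0.0009, 0.0365], [-0.02, -0.08, 0.08]] [[-0.0014, -0.0009, 0.0365], [-0.02, -0.08, 0.08]] [[-0.0013, -0.0009, 0.0365], [-0.02, -0.08, 0.08]]
```

Emit:
{"name": "send_rows", "arguments": {"rows": [[[-0.002,-0.001,0.035],[0,0,0],-0.2],[[-0.002,-0.001,0.03],[0,0,0],-0.2],[[-0.001,-0.001,0.02],[0,0,0],-0.2]]}}

```text
time_s: 4.8
tcp_pos: [0.5235, -0.2011, 0.1048]
ee_rot: [[-0.977, -0.212, 0.002], [-0.212, 0.977, -0.005], [-0.001, -0.006, -1.0]]
force: [0.0, 0.7, -0.0]
gripper_width: 0.601
```

Run:
```python
from h import *
import cv2
togo([.52,-.1995,.08],down(102))
print(calibration("wrist")["T"][:3,3])
cv2.imwrite("pics/w5.png",capture("wrist")[:,:,::-1])
togo([.52,-.1995,.08],down(102))
```

```text
tcp [ 0.5235 -0.2011  0.1048] t 4.8 F [ 0.   0.7 -0. ] w 0.601 left [0.0031 0.0024 0.0248] [-0.32  0.04  0.23] rows 1
[[0.0031, 0.0024, 0.0248], [-0.32, 0.04, 0.23]] 
[ 0.45392552 -0.21567447  0.28331233]
tcp [ 0.5216 -0.2001  0.1014] t 4.85 F [ 0.2  0.7 -1.6] w 0.601 left [0.0014 0.001  0.0214] [-0.12 -0.19  0.23] rows 1
[[0.0014, 0.001, 0.0214], [-0.12, -0.19, 0.23]]
```

View pics/w5.png

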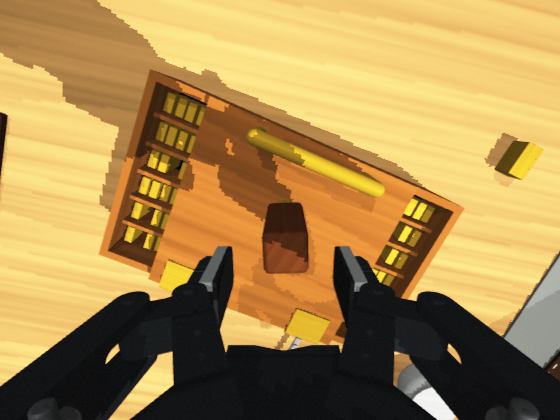

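Emit:
{"name": "send_rows", "arguments": {"rows": [[[0.001,0.001,0.015],[0,0,0.2],-0.2],[[0,0,0.008],[0,0,0],-0.2],[[0,0,0],[0,0,0],-0.2]]}}

```text
time_s: 5.15
tcp_pos: [0.5193, -0.1989, 0.0766]
ee_rot: [[-0.978, -0.208, -0.006], [-0.208, 0.978, -0.001], [0.006, 0.0, -1.0]]
force: [0.7, 0.8, -0.4]
gripper_width: 0.599
```

Run:
```python
from h import *
import cv2
togo([.52,-.1995,.078],down(102))
cv2.imwrite("pics/w6.png",capture("wrist")[:,:,::-1])
for n in("scene","side"):
    q=proj(n,[.52,-.2,.12]); o=(q-[80,70]).astype(int); im=capture(n)[:,:,::-1]; print(n,o)
    cv2.imwrite(f"pics/{n}6.png",cv2.resize(np.ascontiguousarray(im[o[1]:o[1]+130,o[0]:o[0]+160]),None,fx=5,fy=4.5,interpolation=cv2.INTER_CUBIC))
togo([.52,-.1995,.078],down(102))
```

```text
tcp [ 0.5193 -0.1989  0.0766] t 5.15 F [ 0.7  0.8 -0.4] w 0.599 left [-0.0006 -0.0008 -0.0014] [ 0.01 -0.34  0.03] rows 1
[[-0.0006, -0.0008, -0.0014], [0.01, -0.34, 0.03]] 
scene [104 132]
side [281 243]
tcp [ 0.5203 -0.1995  0.0782] t 5.3 F [ 0.3 -0.2 -0.2] w 0.597 left [0.0003 0.     0.0002] [-0.1  -0.22  0.02] rows 1
[[0.0003, 0.0, 0.0002], [-0.1, -0.22, 0.02]]
```

View pics/side6.png

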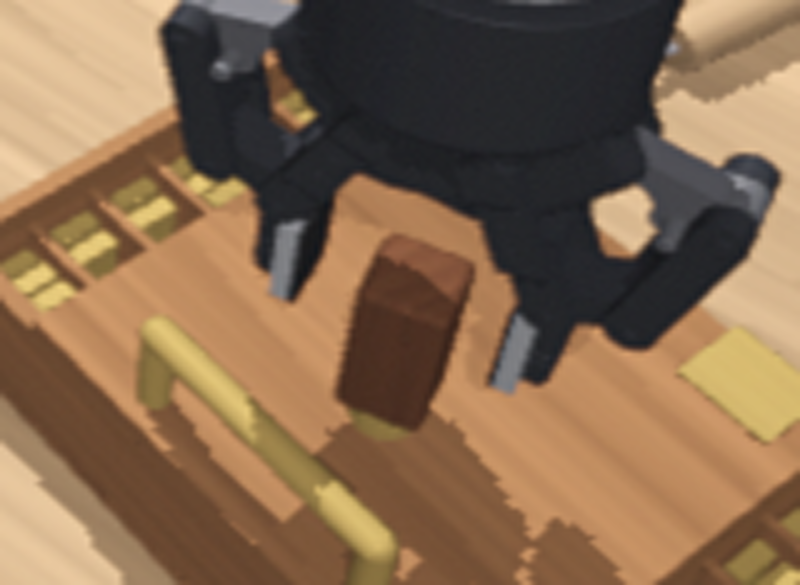

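View pics/scene6.png

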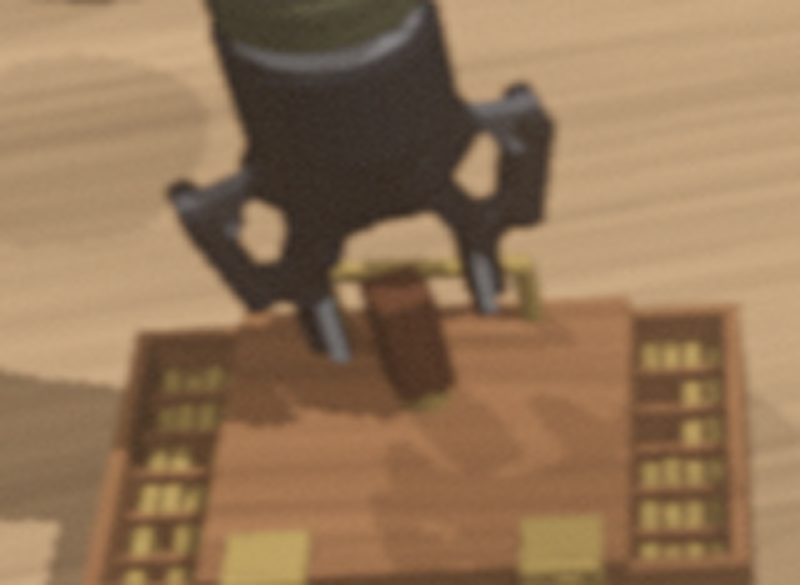

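The fingers now straddle the handle around mid-height, with tips at (285,298) and (505,390) in the side crop. Closing.

Emit:
{"name": "send_rows", "arguments": {"rows": [[[0,0,0],[0,0,0],1],[[0,0,0],[0,0,0],1],[[0,0,0],[0,0,0],1],[[0,0,0],[0,0,0],1]]}}

```text
time_s: 5.7
tcp_pos: [0.522, -0.2003, 0.0809]
ee_rot: [[-0.978, -0.209, 0.001], [-0.209, 0.978, -0.004], [0.0, -0.005, -1.0]]
force: [0.3, 0.3, -2.5]
gripper_width: 0.271
```

```bash
cat >> h.py <<'E'
def crop(n,P,out,fx=5,fy=4.5,w=160,h=130):
    import cv2
    q=proj(n,P); im=capture(n)[:,:,::-1]
    o=np.array([min(max(0,int(q[0]-w/2)),560-w),min(max(0,int(q[1]-h/2)),420-h)]); print(n,"origin",o)
    cv2.imwrite(out,cv2.resize(np.ascontiguousarray(im[o[1]:o[1]+h,o[0]:o[0]+w]),None,fx=fx,fy=fy,interpolation=cv2.INTER_CUBIC))
E
python3 - <<'E'
from h import *
togo([.52,-.1995,.15],down(102))
crop("side",[.52,-.2,.12],"pics/side7.png")
E
```

```text
tcp [ 0.522  -0.2003  0.0809] t 5.7 F [ 0.3  0.3 -2.5] w 0.271 left [ 0.0018  0.0008 -0.0691] [-0.26 -0.02  0.04] rows 2
[[0.0009, 0.0004, -0.0346], [-0.13, -0.01, 0.02]] [[0.0009, 0.0005, -0.0346], [-0.13, -0.01, 0.02]] 
side origin [281 248]
```

View pics/side7.png

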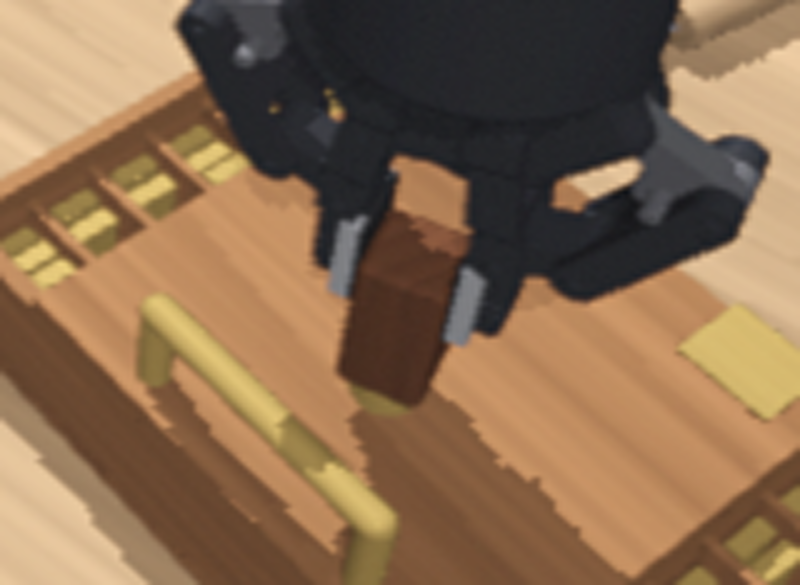

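Gripped at width 0.27 (23 mm). Lifting straight up.

Emit:
{"name": "send_rows", "arguments": {"rows": [[[0,0,-0.015],[0,0,0],1],[[0,0,-0.02],[0,0,0],1],[[0,0,-0.02],[0,0,0],1],[[0,0,-0.02],[0,0,0],1],[[0,0,-0.01],[0,0,0],1]]}}

```text
time_s: 6.25
tcp_pos: [0.52, -0.1988, 0.1655]
ee_rot: [[-0.978, -0.208, -0.005], [-0.208, 0.978, -0.001], [0.005, -0.0, -1.0]]
force: [0.9, 0.6, -1.2]
gripper_width: 0.27
```

Run:
```python
from h import *
togo([.48,.179,.19],down(102))
crop("side",[.52,-.2,.16],"pics/side8.png")
crop("scene",[.52,-.2,.16],"pics/scene8.png")
```

```text
tcp [ 0.52   -0.1988  0.1655] t 6.25 F [ 0.9  0.6 -1.2] w 0.27 left [-0.0395  0.3779 -0.0248] [-0.02 -0.29  0.03] rows 9
[[-0.0044, 0.042, -0.0028], [-0.0, -0.03, 0.0]] [[-0.0044, 0.042, -0.0028], [-0.0, -0.03, 0.0]] [[-0.0044, 0.042, -0.0028], [-0.0, -0.03, 0.0]] [[-0.0044, 0.042, -0.0027], [-0.0, -0.03, 0.0]] [[-0.0044, 0.042, -0.0027], [-0.0, -0.03, 0.0]] [[-0.0044, 0.042, -0.0027], [-0.0, -0.03, 0.0]] [[-0.0044, 0.042, -0.0027], [-0.0, -0.03, 0.0]] [[-0.0044, 0.042, -0.0027], [-0.0, -0.03, 0.0]] [[-0.0044, 0.042, -0.0027], [-0.0, -0.03, 0.0]] 
side origin [286 230]
scene origin [101 123]
```

View pics/side8.png

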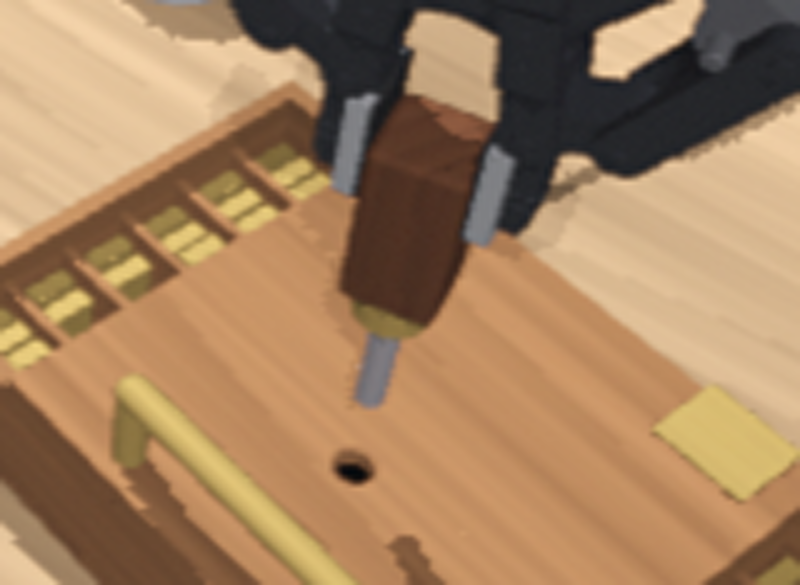

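View pics/scene8.png

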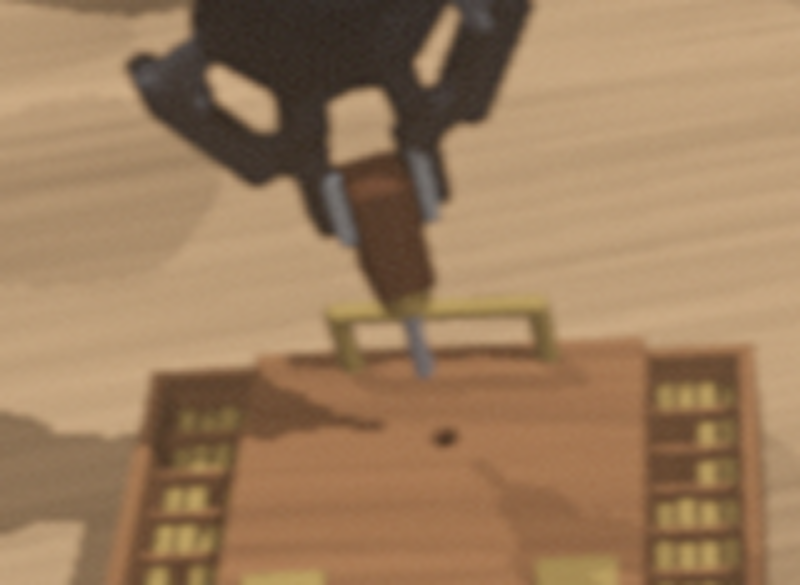

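The stamp is clear of the flap, with the shank tip at side crop (370,403) and scene crop (425,373), and the empty bore below it. Measuring the tip relative to the TCP.

Run:
```python
from h import *
S=lambda u,v:ray("scene",(101+u/5-.4,123+v/4.5-.4)); D=lambda u,v:ray("side",(286+u/5-.4,230+v/4.5-.4))
for n,a,b in(("shanktip",(426,373),(369,403)),("bore",(445,437),(353,468))): print(n,tri([S(*a),D(*b)]))
print(sense()["tcp_pos"])
```

```text
shanktip (array([ 0.51785229, -0.19942566,  0.10887551]), [np.float64(3.590448603327697e-06), np.float64(3.5904486034082176e-06)])
bore (array([ 0.52018851, -0.19870727,  0.06830845]), [np.float64(0.00015477612260464022), np.float64(0.00015477612260469096)])
[ 0.52034471 -0.19899247  0.16528687]
```

Emit:
{"name": "send_rows", "arguments": {"rows": [[[-0.004,0.03,-0.008],[0,0,0],1],[[-0.004,0.042,-0.008],[0,0,0],1],[[-0.004,0.042,-0.003],[0,0,0],1],[[-0.004,0.042,0],[0,0,0],1],[[-0.004,0.042,0],[0,0,0],1]]}}

```text
time_s: 6.85
tcp_pos: [0.4976, -0.0002, 0.1781]
ee_rot: [[-0.98, -0.198, -0.01], [-0.198, 0.98, -0.001], [0.01, 0.001, -1.0]]
force: [0.9, 1.3, -1.5]
gripper_width: 0.269
```

Run:
```python
from h import *
togo([.48,.179,.18],down(102))
```

```text
tcp [ 4.976e-01 -2.000e-04  1.781e-01] t 6.85 F [ 0.9  1.3 -1.5] w 0.269 left [-0.0181  0.1792 -0.0019] [ 0.06 -0.55 -0.61] rows 5
[[-0.0036, 0.0358, -0.0004], [0.01, -0.11, -0.12]] [[-0.0037, 0.0358, -0.0004], [0.01, -0.11, -0.12]] [[-0.0038, 0.0358, -0.0004], [0.01, -0.11, -0.12]] [[-0.0039, 0.0358, -0.0004], [0.01, -0.11, -0.12]] [[-0.0039, 0.0358, -0.0004], [0.01, -0.11, -0.12]]
```

Emit:
{"name": "send_rows", "arguments": {"rows": [[[-0.004,0.036,0],[0,0,0],1],[[-0.004,0.036,0.005],[0,-0.2,-0.2],1],[[-0.004,0.036,0.01],[0,-0.2,-0.2],1],[[-0.004,0.034,0.01],[0,0,-0.2],1],[[-0.003,0.03,0.01],[0,0,0],1]]}}

```text
time_s: 7.35
tcp_pos: [0.4769, 0.1803, 0.1375]
ee_rot: [[-0.978, -0.21, -0.007], [-0.21, 0.978, 0.001], [0.007, 0.002, -1.0]]
force: [0.6, -0.7, -0.8]
gripper_width: 0.266
```

Emit:
{"name": "send_rows", "arguments": {"rows": [[[0,0,0],[0,0,0],1]]}}

```text
time_s: 7.45
tcp_pos: [0.4744, 0.183, 0.1348]
ee_rot: [[-0.977, -0.214, -0.011], [-0.214, 0.977, 0.001], [0.011, 0.003, -1.0]]
force: [0.3, -0.8, -2.1]
gripper_width: 0.27
```

Run:
```python
from h import *
togo([.48,.179,.14],down(102))
crop("side",[.48,.18,.09],"pics/side9.png")
crop("scene",[.48,.18,.09],"pics/scene9.png")
togo([.48,.179,.14],down(102))
```

```text
tcp [0.4744 0.183  0.1348] t 7.45 F [ 0.3 -0.8 -2.1] w 0.27 left [-0.0046 -0.0051 -0.0053] [ 0.18 -0.63  0.36] rows 1
[[-0.0046, -0.0051, -0.0053], [0.18, -0.63, 0.36]] 
side origin [ 78 142]
scene origin [281  99]
tcp [0.4755 0.1807 0.136 ] t 7.55 F [-0.7 -0.7 -1.7] w 0.266 left [-0.004  -0.0026 -0.0041] [ 0.09 -0.55  0.21] rows 1
[[-0.004, -0.0026, -0.0041], [0.09, -0.55, 0.21]]
```

View pics/side9.png

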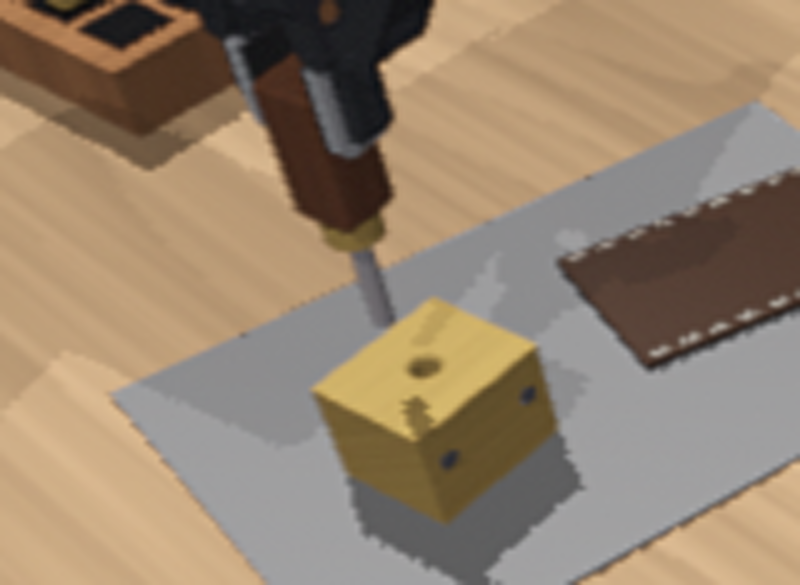

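View pics/scene9.png

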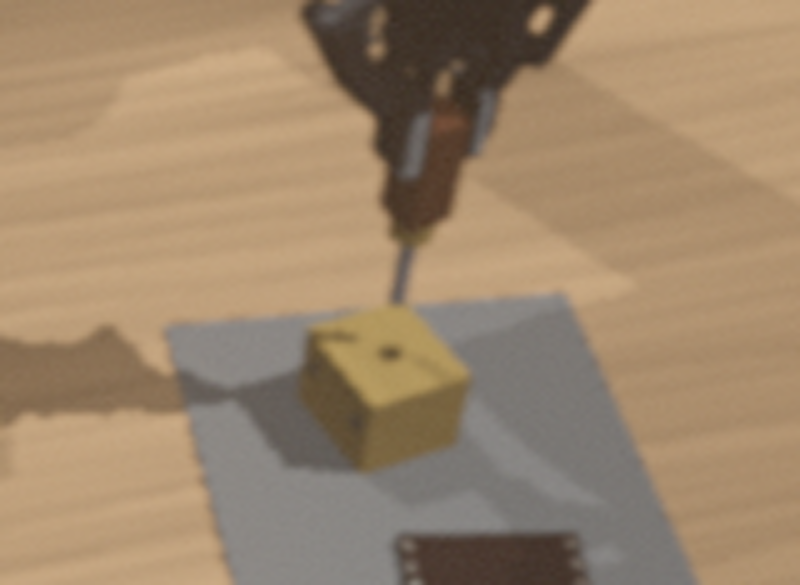

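Shank tip is at side (385,325) and scene (399,303). The bore is at side (425,367) and scene (390,352).

Run:
```python
from h import *
S=lambda u,v:ray("scene",(281+u/5-.4,99+v/4.5-.4)); D=lambda u,v:ray("side",(78+u/5-.4,142+v/4.5-.4))
for n,a,b in(("shanktip",(399,302),(385,325)),("shanktop",(408,246),(361,253)),("bore",(390,352),(425,367))): print(n,*tri([S(*a),D(*b)]))
```

```text
shanktip [0.47196226 0.18300387 0.07841906] [np.float64(0.0002871089330448754), np.float64(0.00028710893304493743)]
shanktop [0.47225194 0.18219456 0.11559997] [np.float64(0.0006035163113426768), np.float64(0.0006035163113427528)]
bore [0.47925671 0.17948799 0.05208174] [np.float64(0.0003032338195782549), np.float64(0.0003032338195782242)]
```

Emit:
{"name": "send_rows", "arguments": {"rows": [[[-0.006,-0.004,0.004],[0,-0.5,0.2],1]]}}

```text
time_s: 7.65
tcp_pos: [0.4825, 0.1776, 0.1319]
ee_rot: [[-0.978, -0.208, -0.001], [-0.208, 0.978, 0.001], [0.0, 0.001, -1.0]]
force: [-0.3, 0.5, -0.6]
gripper_width: 0.269
```

Run:
```python
from h import *
import time
for i in range(4):
    togo([.482,.179,.128],down(102)); capture("wrist")
crop("side",[.48,.18,.09],"pics/side10.png")
crop("scene",[.48,.18,.09],"pics/scene10.png")
togo([.482,.179,.128],down(102))
```

```text
tcp [0.4825 0.1776 0.1319] t 7.65 F [-0.3  0.5 -0.6] w 0.269 left [0.0002 0.0014 0.0039] [ 0.08 -0.02  0.02] rows 1
[[0.0002, 0.0014, 0.0039], [0.08, -0.02, 0.02]] 
tcp [0.4833 0.1768 0.131 ] t 7.7 F [-0.2 -0.7 -2.5] w 0.27 left [0.0008 0.0024 0.003 ] [ 0.05 -0.01 -0.06] rows 1
[[0.0008, 0.0024, 0.003], [0.05, -0.01, -0.06]] 
tcp [0.4829 0.1767 0.1313] t 7.75 F [-0.2  0.7 -1.6] w 0.268 left [0.0004 0.0024 0.0033] [ 0.07 -0.05 -0.1 ] rows 1
[[0.0004, 0.0024, 0.0033], [0.07, -0.05, -0.1]] 
tcp [0.4827 0.1768 0.1316] t 7.8 F [-0.4  0.1 -1.1] w 0.272 left [0.0002 0.0023 0.0036] [ 0.08 -0.06 -0.11] rows 1
[[0.0002, 0.0023, 0.0036], [0.08, -0.06, -0.11]] 
side origin [ 78 142]
scene origin [281  99]
tcp [0.4826 0.1773 0.1321] t 7.95 F [-0.2  0.5 -1.4] w 0.267 left [0.0002 0.0018 0.0041] [ 0.09 -0.03 -0.07] rows 1
[[0.0002, 0.0018, 0.0041], [0.09, -0.03, -0.07]]
```

View pics/side10.png

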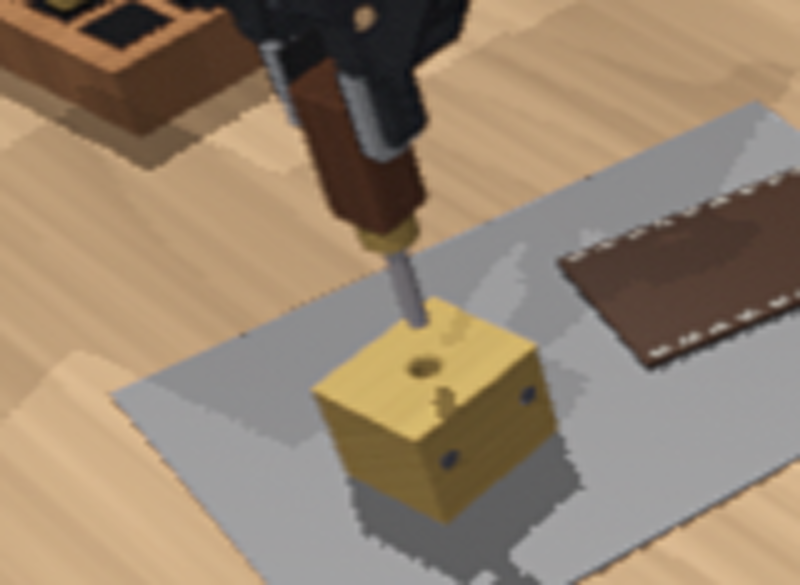

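View pics/scene10.png

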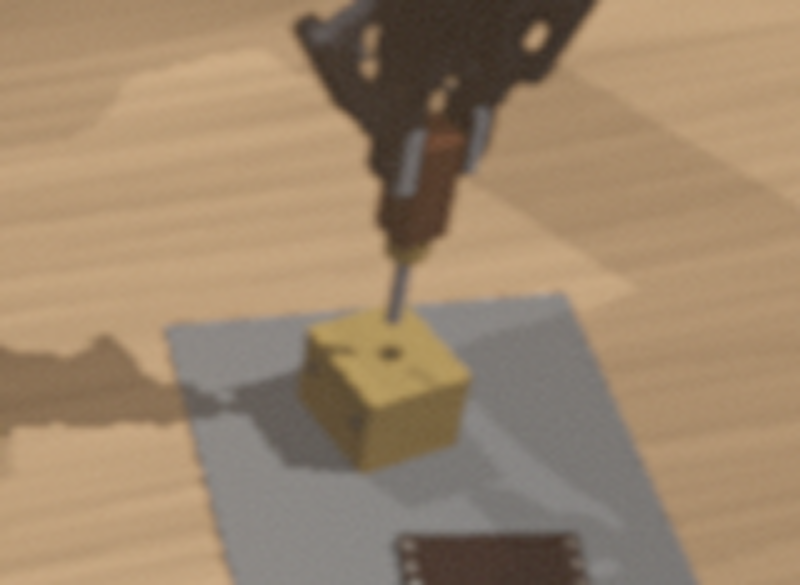

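Tip at side (419,325) and scene (394,322).

Run:
```python
from h import *
S=lambda u,v:ray("scene",(281+u/5-.4,99+v/4.5-.4)); D=lambda u,v:ray("side",(78+u/5-.4,142+v/4.5-.4))
for n,a,b in(("shanktip",(394,320),(418,324)),("shanktop",(404,264),(395,254)),("bore",(390,352),(425,367))): print(n,*tri([S(*a),D(*b)]))
```

```text
shanktip [0.48091273 0.1775062  0.07594667] [np.float64(0.00019974086360339413), np.float64(0.00019974086360343237)]
shanktop [0.48089062 0.17715451 0.11254934] [np.float64(0.00017147253146404827), np.float64(0.0001714725314640596)]
bore [0.47925671 0.17948799 0.05208174] [np.float64(0.0003032338195782549), np.float64(0.0003032338195782242)]
```

Emit:
{"name": "send_rows", "arguments": {"rows": [[[0.001,0.002,0.01],[0,0,0],1]]}}

```text
time_s: 8.05
tcp_pos: [0.4827, 0.1788, 0.1232]
ee_rot: [[-0.979, -0.205, 0.002], [-0.205, 0.979, 0.002], [-0.003, 0.002, -1.0]]
force: [0.6, 0.1, -1.2]
gripper_width: 0.269
```

Run:
```python
from h import *
for i in range(2): capture("wrist")
togo([.481,.179,.1],down(102))
crop("side",[.48,.18,.09],"pics/side11.png")
crop("scene",[.48,.18,.09],"pics/scene11.png")
togo([.481,.179,.1],down(102))
```

```text
tcp [0.4802 0.1787 0.1208] t 8.15 F [-0.3  0.6 -1.4] w 0.267 left [-0.0009  0.0001  0.0208] [ 0.1  -0.15 -0.09] rows 1
[[-0.0009, 0.0001, 0.0208], [0.1, -0.15, -0.09]] 
side origin [ 78 142]
scene origin [281  99]
tcp [0.4807 0.1789 0.1216] t 8.25 F [ 0.1  0.2 -0.7] w 0.269 left [-0.0004 -0.      0.0216] [ 0.09 -0.09 -0.07] rows 1
[[-0.0004, -0.0, 0.0216], [0.09, -0.09, -0.07]]
```

View pics/side11.png

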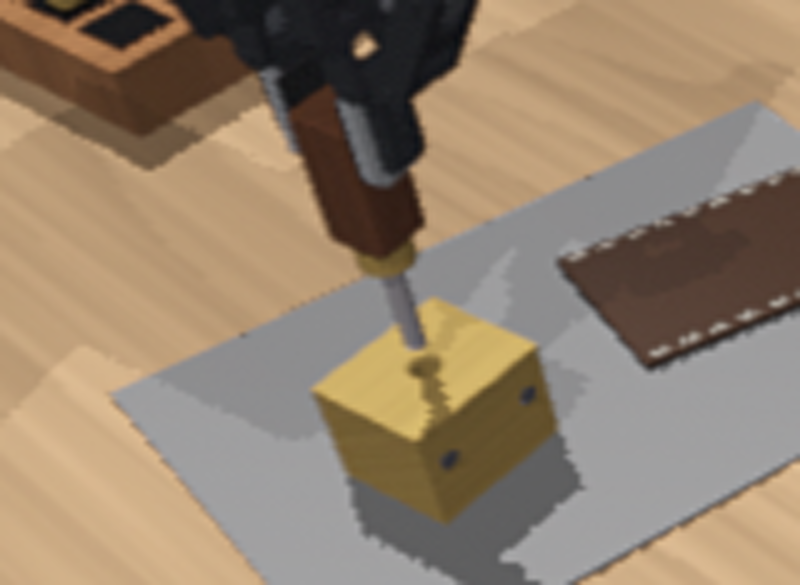

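View pics/scene11.png

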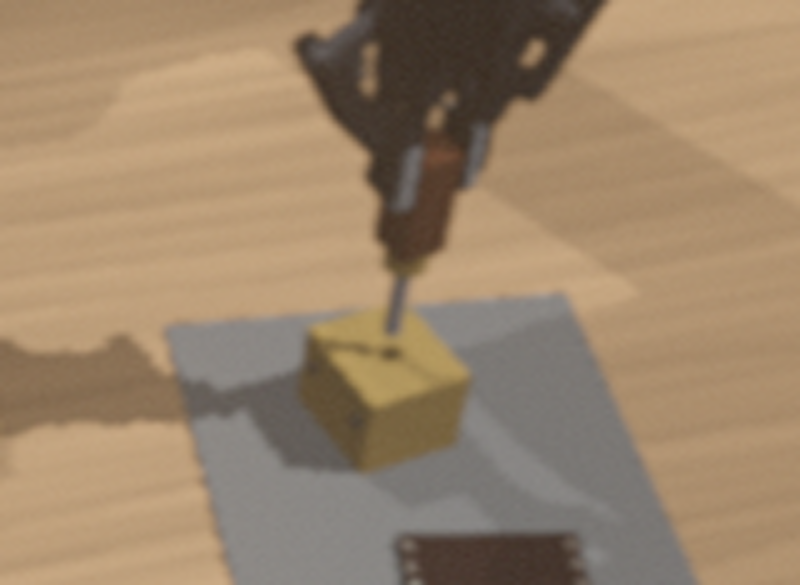

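In both views the shank's axis extended runs into the bore (424 against 425, and 389 against 390). Descending.

Emit:
{"name": "send_rows", "arguments": {"rows": [[[0,0,0.012],[0,0,0],1],[[0,0,0.006],[0,0,0],1]]}}

```text
time_s: 8.45
tcp_pos: [0.4814, 0.1792, 0.1033]
ee_rot: [[-0.978, -0.207, 0.0], [-0.207, 0.978, 0.002], [-0.0, 0.002, -1.0]]
force: [-0.5, 1.3, -2.3]
gripper_width: 0.269
```

Run:
```python
from h import *
for i in range(2): capture("wrist")
togo([.481,.179,.08],down(102))
crop("side",[.48,.18,.09],"pics/side12.png")
```

```text
tcp [0.4812 0.1791 0.1033] t 8.55 F [-0.3 -0.9 -1.1] w 0.269 left [ 0.0002 -0.0001  0.0233] [ 0.09 -0.02 -0.06] rows 1
[[0.0002, -0.0001, 0.0233], [0.09, -0.02, -0.06]] 
side origin [ 78 142]
```

View pics/side12.png

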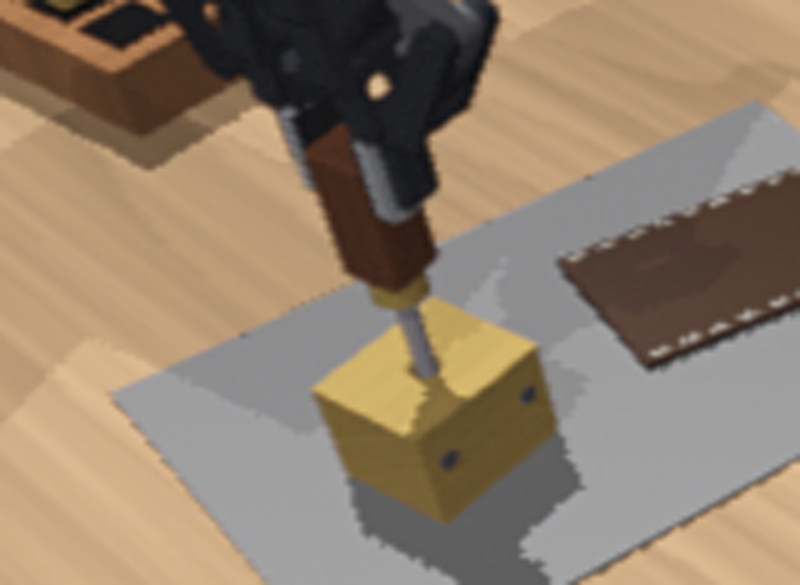

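The shank has entered the bore with no force. Continuing down.

Emit:
{"name": "send_rows", "arguments": {"rows": [[[0,0,0.012],[0,0,0],1],[[0,0,0.01],[0,0,0],1],[[0,0,0.008],[0,0,0],1]]}}

```text
time_s: 8.9
tcp_pos: [0.4818, 0.1794, 0.0728]
ee_rot: [[-0.978, -0.207, 0.001], [-0.207, 0.978, 0.002], [-0.002, 0.002, -1.0]]
force: [-0.2, -0.6, -1.3]
gripper_width: 0.269
```

Run:
```python
from h import *
for i in range(2): capture("wrist")
togo([.481,.179,.064],down(102))
crop("side",[.48,.18,.09],"pics/side13.png")
```

```text
tcp [0.4808 0.1792 0.0721] t 9.0 F [-0.6 -0.3 -1.2] w 0.269 left [-0.0001 -0.0002  0.0081] [ 0.09 -0.05 -0.05] rows 1
[[-0.0001, -0.0002, 0.0081], [0.09, -0.05, -0.05]] 
side origin [ 78 142]
```

View pics/side13.png

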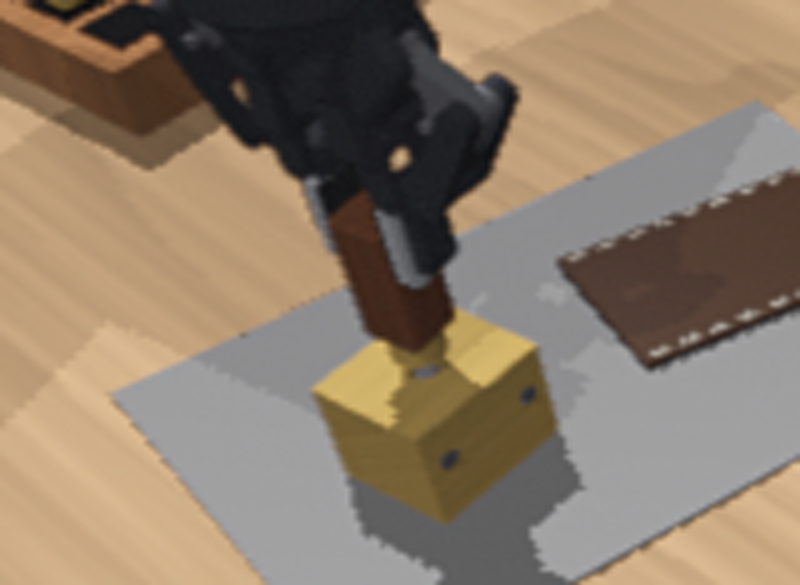

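Almost seated, with about 8 mm left.

Emit:
{"name": "send_rows", "arguments": {"rows": [[[0,0,0.006],[0,0,0],1],[[0,0,0.003],[0,0,0],1]]}}

```text
time_s: 9.25
tcp_pos: [0.4819, 0.1794, 0.0641]
ee_rot: [[-0.978, -0.207, 0.001], [-0.207, 0.978, 0.002], [-0.001, 0.002, -1.0]]
force: [0.3, 0.4, -0.9]
gripper_width: 0.268
```

Run:
```python
from h import *
for i in range(2): capture("wrist")
togo([.481,.179,.064],down(102))
```

```text
tcp [0.4819 0.1795 0.0642] t 9.35 F [-0.2  0.6 -1.4] w 0.268 left [ 0.001  -0.0003  0.0002] [ 0.09  0.07 -0.05] rows 1
[[0.001, -0.0003, 0.0002], [0.09, 0.07, -0.05]]
```

Emit:
{"name": "send_rows", "arguments": {"rows": [[[0,0,0.002],[0,0,0],1],[[0,0,0],[0,0,0],0],[[0,0,0],[0,0,0],-0.2],[[0,0,0],[0,0,0],-0.3]]}}

```text
time_s: 9.75
tcp_pos: [0.4841, 0.1799, 0.0645]
ee_rot: [[-0.978, -0.207, 0.006], [-0.207, 0.978, 0.003], [-0.006, 0.002, -1.0]]
force: [-0.2, 0.3, 0.2]
gripper_width: 0.652
```

Run:
```python
from h import *
for i in range(1): capture("wrist")
togo([.481,.179,.17],down(102))
crop("side",[.48,.18,.09],"pics/side14.png")
crop("scene",[.48,.18,.09],"pics/scene14.png")
```

```text
tcp [0.4841 0.1799 0.0645] t 9.8 F [-1.   1.1  1.1] w 0.651 left [ 2.600e-03 -1.000e-04 -1.055e-01] [ 0.09  0.36 -0.05] rows 3
[[0.0009, -0.0, -0.0352], [0.03, 0.12, -0.02]] [[0.0009, -0.0, -0.0352], [0.03, 0.12, -0.02]] [[0.001, -0.0001, -0.0352], [0.03, 0.12, -0.02]] 
side origin [ 78 142]
scene origin [281  99]
```

View pics/side14.png

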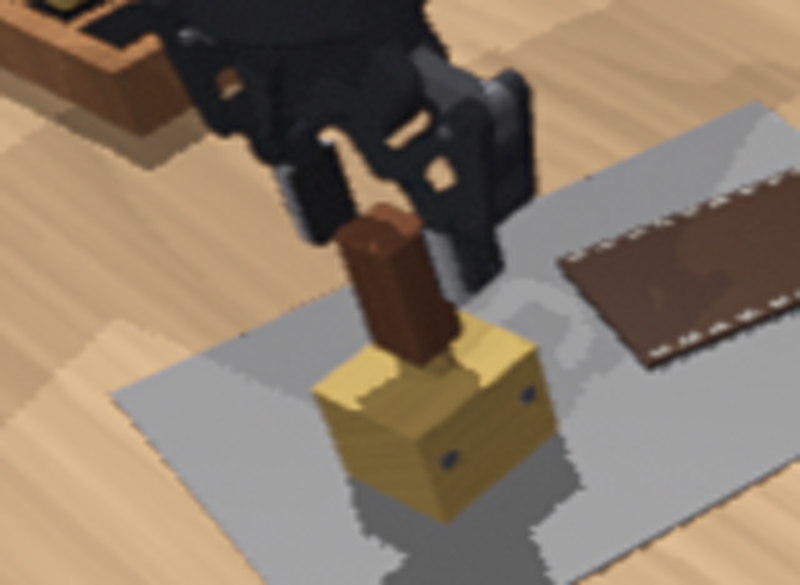

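View pics/scene14.png

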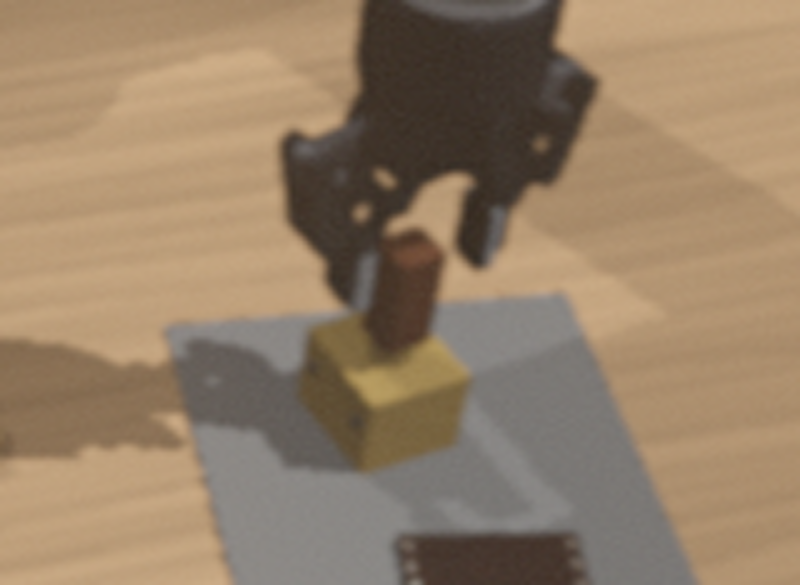

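The stamp stands seated on the block and the fingers are open. I'll lift away straight up, then head for the flap handle.

Emit:
{"name": "send_rows", "arguments": {"rows": [[[0.002,0,-0.015],[0,0,0],-0.4],[[0,0,-0.03],[0,0,0],-0.4],[[0,0,-0.04],[0,0,0],-0.4],[[0,0,-0.04],[0,0,0],-0.4],[[0,0,-0.02],[0,0,0],-0.4]]}}

```text
time_s: 10.4
tcp_pos: [0.4774, 0.1782, 0.2095]
ee_rot: [[-0.978, -0.207, -0.005], [-0.207, 0.978, 0.001], [0.005, 0.002, -1.0]]
force: [1.0, 0.3, -0.4]
gripper_width: 0.698
```

Run:
```python
from h import *
togo([.476,-.19,.2],down(-11.2+180))
togo([.476,-.19,.2],down(-11.2))
print(np.round(sense()["joint_positions"],2))
crop("side",[.48,.18,.09],"pics/side15.png")
crop("scene",[.48,.18,.09],"pics/scene15.png")
```

```text
tcp [0.4774 0.1782 0.2095] t 10.4 F [ 1.   0.3 -0.4] w 0.698 left [ 0.0776 -0.36    0.0093] [  0.25  -0.19 -66.85] rows 9
[[0.0086, -0.04, 0.001], [0.03, -0.02, -7.43]] [[0.0137, -0.0385, 0.001], [0.03, -0.02, -7.43]] [[0.0186, -0.0364, 0.0011], [0.03, -0.02, -7.43]] [[0.0231, -0.0337, 0.0011], [0.03, -0.02, -7.43]] [[0.0273, -0.0305, 0.0011], [0.03, -0.02, -7.43]] [[0.031, -0.0267, 0.0011], [0.03, -0.02, -7.43]] [[0.0342, -0.0224, 0.0011], [0.03, -0.02, -7.43]] [[0.0368, -0.0178, 0.0011], [0.03, -0.02, -7.43]] [[0.0388, -0.0129, 0.0011], [0.03, -0.02, -7.43]] 
tcp [0.4774 0.1782 0.2095] t 10.4 F [ 1.   0.3 -0.4] w 0.698 left [ 0.0776 -0.36    0.0093] [ -0.21  -0.27 113.15] rows 15
[[0.0052, -0.024, 0.0006], [-0.01, -0.02, 7.54]] [[0.002, -0.0245, 0.0006], [-0.01, -0.02, 7.54]] [[-0.0013, -0.0245, 0.0006], [-0.01, -0.02, 7.54]] [[-0.0045, -0.0241, 0.0006], [-0.01, -0.02, 7.54]] [[-0.0076, -0.0233, 0.0006], [-0.01, -0.02, 7.54]] [[-0.0106, -0.0221, 0.0006], [-0.01, -0.02, 7.54]] [[-0.0134, -0.0206, 0.0006], [-0.01, -0.02, 7.54]] [[-0.016, -0.0186, 0.0006], [-0.01, -0.02, 7.54]] [[-0.0183, -0.0164, 0.0006], [-0.01, -0.02, 7.54]] [[-0.0203, -0.0138, 0.0006], [-0.01, -0.02, 7.54]] [[-0.0219, -0.011, 0.0006], [-0.01, -0.02, 7.54]] [[-0.0232, -0.0081, 0.0006], [-0.01, -0.02, 7.54]] [[-0.024, -0.005, 0.0006], [-0.01, -0.02, 7.54]] [[-0.0245, -0.0018, 0.0006], [-0.01, -0.02, 7.54]] [[-0.0245, 0.0015, 0.0006], [-0.01, -0.02, 7.54]] 
[ 0.2   0.19 -0.08  1.31  0.   -0.01]
side origin [ 78 142]
scene origin [281  99]
```

View pics/side15.png

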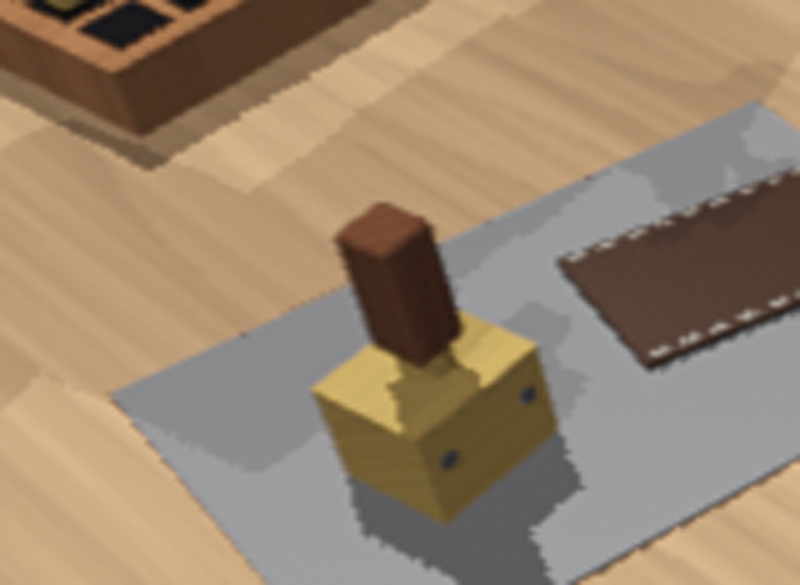

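View pics/scene15.png

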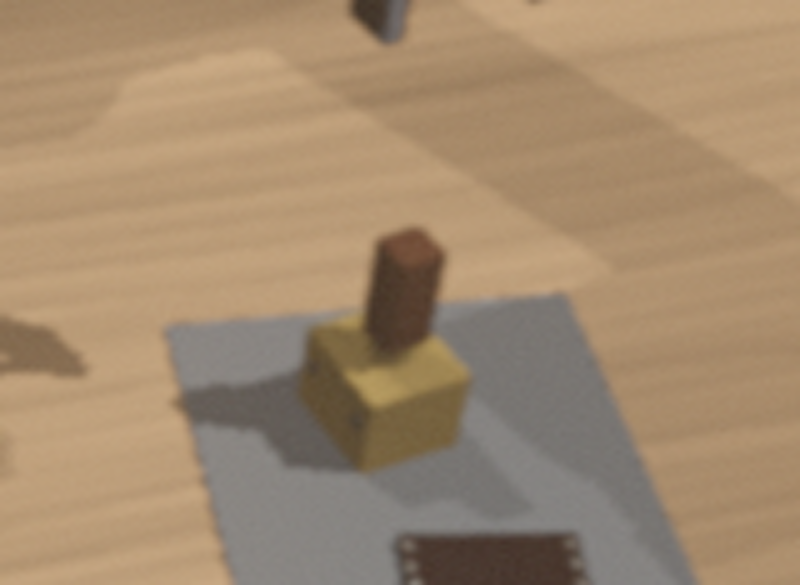

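Run:
```python
from h import *
def at(r,P,n,off):
    o,d=r; n=np.array(n); t=((P-o)@n+off)/(d@n); return o+t*d
n=np.array([.978,.208,0])
S=ray("scene",(101+388/5-.4,123+232/4.5-.4)); D=ray("side",(286+410/5-.4,230+216/4.5-.4))
P=np.array([.5203,-.199,.1653])
for off in(-11,-6,0,6,11): print(off,at(S,P,n,off/1e3).round(4),at(D,P,n,off/1e3).round(4))
print(tri([S,D]))
S=lambda u,v:ray("scene",(281+u/5-.4,99+v/4.5-.4)); D=lambda u,v:ray("side",(78+u/5-.4,142+v/4.5-.4))
print("stamp top",tri([S(411,243),D(385,231)]))
```

```text
-11 [ 0.5091 -0.1994  0.1855] [ 0.5096 -0.2016  0.2074]
-6 [ 0.5142 -0.1992  0.1903] [ 0.5143 -0.1995  0.2008]
0 [ 0.5203 -0.1988  0.196 ] [ 0.5199 -0.197   0.1928]
6 [ 0.5263 -0.1985  0.2017] [ 0.5255 -0.1945  0.1849]
11 [ 0.5314 -0.1982  0.2065] [ 0.5302 -0.1925  0.1782]
(array([ 0.51863477, -0.19827832,  0.19468306]), [np.float64(0.0006625292350654745), np.float64(0.0006625292350654248)])
stamp top (array([0.48030464, 0.17842972, 0.12419443]), [np.float64(0.0005373140488495037), np.float64(0.0005373140488494614)])
```

Emit:
{"name": "send_rows", "arguments": {"rows": [[[0.009,-0.04,0],[0,0,-7.4],-0.3],[[0.014,-0.039,0],[0,0,-7.4],-0.3],[[0.019,-0.036,0],[0,0,-7.4],-0.3],[[0.023,-0.034,0],[0,0,-7.4],-0.3],[[0.027,-0.031,0],[0,0,-7.4],-0.3]]}}

```text
time_s: 11.0
tcp_pos: [0.4783, -0.0259, 0.2053]
ee_rot: [[-0.635, -0.773, -0.005], [-0.773, 0.635, 0.003], [0.001, 0.006, -1.0]]
force: [0.4, 0.0, 0.2]
gripper_width: 0.652
```

Run:
```python
from h import *
togo([.476,-.19,.17],down(-11.2+180))
```

```text
tcp [ 0.4783 -0.0259  0.2053] t 11.0 F [0.4 0.  0.2] w 0.652 left [ 0.1282 -0.1026  0.0348] [  0.33   0.03 -28.2 ] rows 4
[[0.0321, -0.0257, 0.0087], [0.08, 0.01, -7.05]] [[0.035, -0.0215, 0.0087], [0.08, 0.01, -7.05]] [[0.0373, -0.0171, 0.0088], [0.08, 0.01, -7.05]] [[0.0391, -0.0123, 0.0088], [0.08, 0.01, -7.05]]
```

Emit:
{"name": "send_rows", "arguments": {"rows": [[[0.032,-0.026,0.009],[0,0,-7],-0.3],[[0.035,-0.022,0.009],[0,0,-7],-0.3],[[0.037,-0.017,0.009],[0,0,-7],-0.3],[[0.038,-0.012,0.009],[0,0,-7],-0.3]]}}

```text
time_s: 11.4
tcp_pos: [0.4759, -0.1951, 0.1644]
ee_rot: [[-0.177, -0.984, -0.007], [-0.984, 0.177, 0.004], [-0.003, 0.007, -1.0]]
force: [0.9, 0.7, 0.1]
gripper_width: 0.647
```

Run:
```python
from h import *
capture("side");capture("side")
togo([.4765,-.19,.11],down(-11.2+180))
```

```text
tcp [ 0.4755 -0.1975  0.163 ] t 11.5 F [-0.2 -0.2 -1. ] w 0.653 left [-0.0074 -0.0001  0.053 ] [0.52 0.14 0.55] rows 2
[[-0.0037, -0.0001, 0.0265], [0.26, 0.07, 0.28]] [[-0.0037, 0.0001, 0.0265], [0.26, 0.07, 0.28]]
```

Emit:
{"name": "send_rows", "arguments": {"rows": [[[-0.004,0,0.028],[0.3,0,0.4],-0.3],[[-0.003,0,0.028],[0.2,0,0],-0.3]]}}

```text
time_s: 11.7
tcp_pos: [0.478, -0.1929, 0.107]
ee_rot: [[-0.198, -0.98, 0.004], [-0.98, 0.198, 0.0], [-0.001, -0.004, -1.0]]
force: [0.6, 0.5, -0.6]
gripper_width: 0.647
```

Run:
```python
from h import *
capture("wrist");capture("wrist")
togo([.4765,-.19,.056],down(-11.2+180))
crop("side",[.476,-.19,.12],"pics/side16.png")
crop("scene",[.476,-.19,.12],"pics/scene16.png")
```

```text
tcp [ 0.4752 -0.1905  0.1044] t 11.8 F [-1.1  0.3 -0.5] w 0.651 left [-0.0006 -0.0013  0.0484] [ 0.18  0.22 -0.12] rows 2
[[-0.0003, -0.0007, 0.0242], [0.09, 0.11, -0.06]] [[-0.0003, -0.0006, 0.0242], [0.09, 0.11, -0.06]] 
side origin [254 267]
scene origin [106 120]
```

View pics/side16.png

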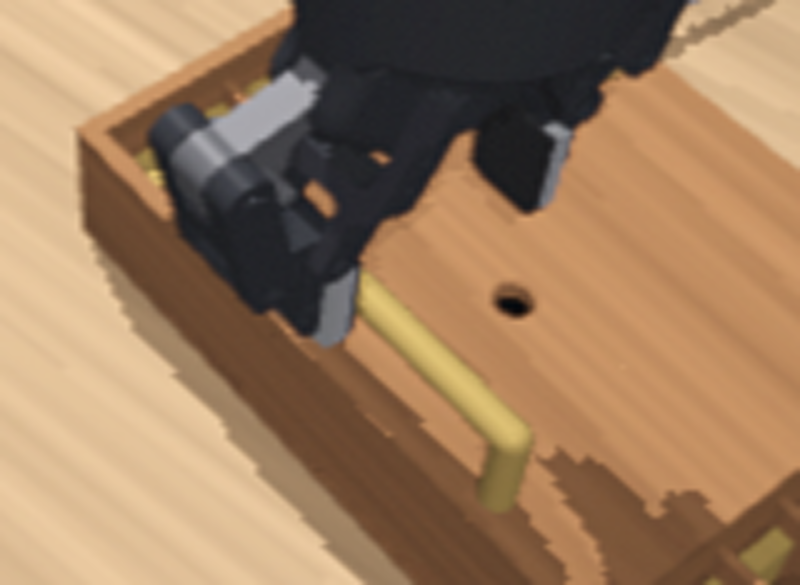

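View pics/scene16.png

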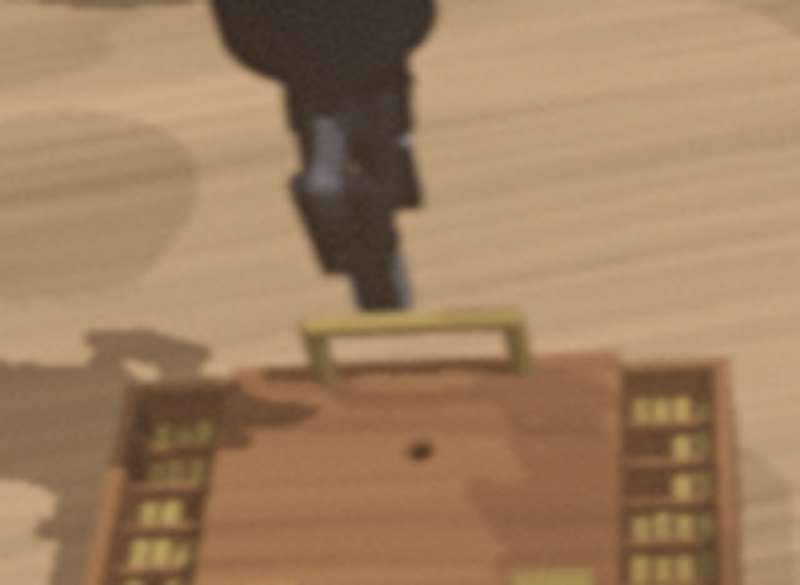

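The fingers straddle the bar, with tips still about 45 mm above the flap. Lowering.

Emit:
{"name": "send_rows", "arguments": {"rows": [[[0,-0.001,0.022],[0,0.2,0],-0.3],[[0,0,0.02],[0,0,0],-0.3],[[0,0,0.004],[0,0,0],-0.3]]}}

```text
time_s: 12.2
tcp_pos: [0.4833, -0.1934, 0.067]
ee_rot: [[-0.194, -0.981, 0.01], [-0.981, 0.194, -0.007], [0.005, -0.011, -1.0]]
force: [-0.1, -0.1, -0.3]
gripper_width: 0.649
```

Run:
```python
from h import *
import cv2
capture("wrist")
cv2.imwrite("pics/w17.png",capture("wrist")[:,:,::-1])
togo([.4765,-.19,.056],down(-11.2+180))
crop("side",[.476,-.19,.12],"pics/side17.png")
```

```text
tcp [ 0.4839 -0.1938  0.0681] t 12.3 F [ 0.5  0.5 -0.4] w 0.651 left [-0.0024  0.0082  0.012 ] [-0.73 -0.32 -0.02] rows 1
[[-0.0024, 0.0082, 0.012], [-0.73, -0.32, -0.02]] 
side origin [254 267]
```

View pics/side17.png

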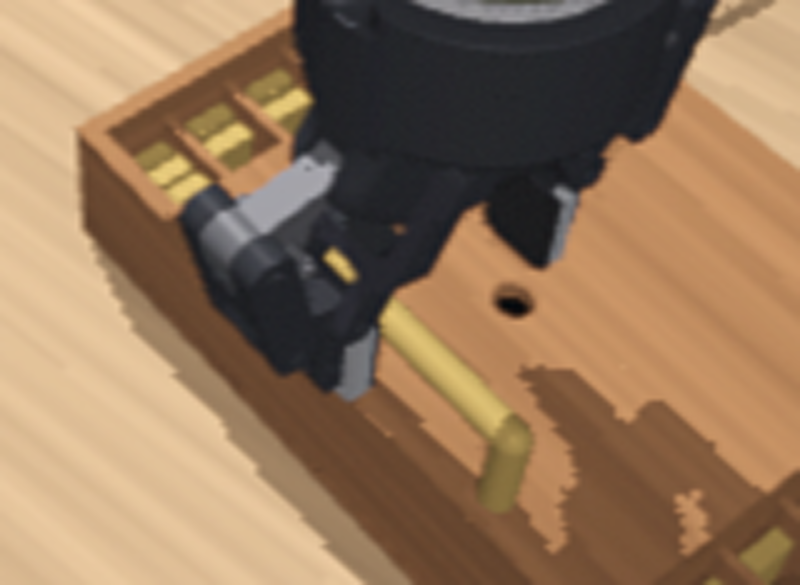

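View pics/w17.png

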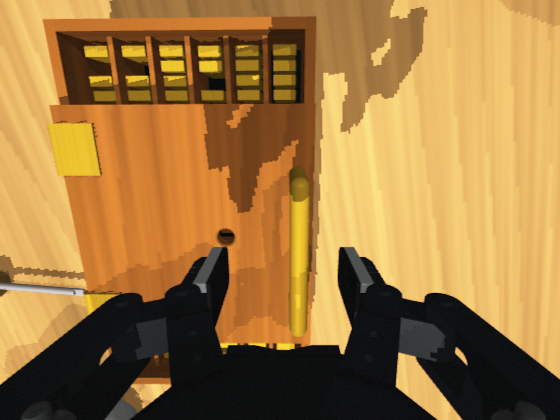

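The bar (x≈300) is right of the jaws' midline (283), which matches the 8 mm computed remainder.

Emit:
{"name": "send_rows", "arguments": {"rows": [[[-0.002,0.008,0.011],[-0.7,-0.3,0],-0.3]]}}

```text
time_s: 12.45
tcp_pos: [0.4791, -0.1918, 0.0598]
ee_rot: [[-0.194, -0.981, 0.006], [-0.981, 0.194, -0.003], [0.002, -0.006, -1.0]]
force: [0.2, 0.6, 0.3]
gripper_width: 0.648
```

Run:
```python
from h import *
import cv2
capture("wrist");capture("wrist")
togo([.4765,-.19,.056],down(-11.2+180))
cv2.imwrite("pics/w18.png",capture("wrist")[:,:,::-1])
crop("side",[.476,-.19,.12],"pics/side18.png")
```

```text
tcp [ 0.4758 -0.19    0.0569] t 12.55 F [-0.4  0.4 -0.1] w 0.651 left [-0.0002 -0.0007  0.0009] [ 0.03  0.01 -0.02] rows 1
[[-0.0002, -0.0007, 0.0009], [0.03, 0.01, -0.02]] 
side origin [254 267]
```

View pics/w18.png

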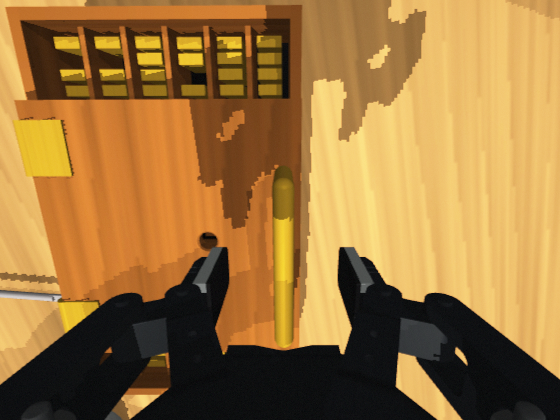

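View pics/side18.png

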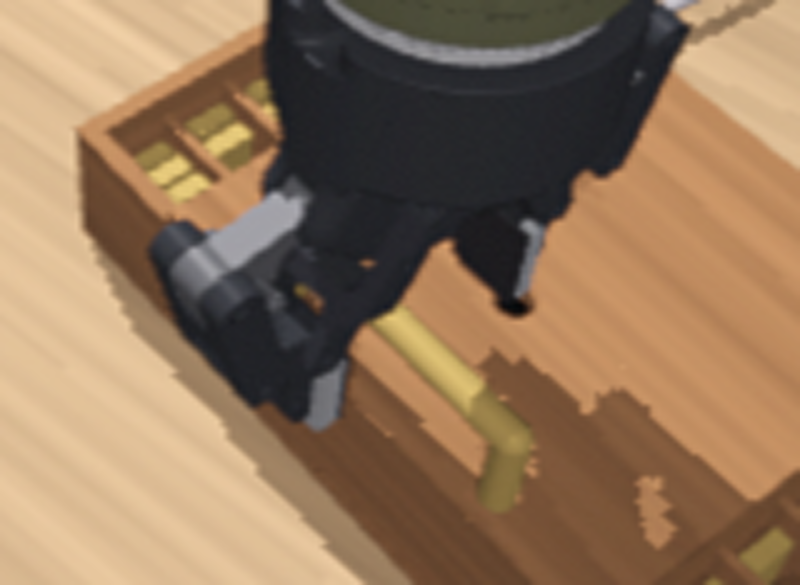

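Run:
```python
from h import *
n=np.array([.981,-.194,0]);P=np.array([.4758,-.19,.057])
def at(r,off):
    o,d=r; t=((P-o)@n+off)/(d@n); return (o+t*d).round(4)
for off in (-.028,-.035,-.042): print(off,at(ray("side",(254+325/5-.4,267+427/4.5-.4)),off))
for off in (.028,.035): print(off,at(ray("side",(254+520/5-.4,267+300/4.5-.4)),off))
```

```text
-0.028 [ 0.4471 -0.191   0.0898]
-0.035 [ 0.4389 -0.1962  0.1098]
-0.042 [ 0.4307 -0.2014  0.1297]
0.028 [ 0.5006 -0.2088  0.1078]
0.035 [ 0.5084 -0.2054  0.0932]
```

Emit:
{"name": "send_rows", "arguments": {"rows": [[[0,0,0.004],[0,0,0],-0.1],[[0,0,0],[0,0,0],0.3],[[0,0,0],[0,0,0],1],[[0,0,0],[0,0,0],1],[[0,0,0],[0,0,0],1]]}}

```text
time_s: 13.15
tcp_pos: [0.4755, -0.1906, 0.0538]
ee_rot: [[-0.195, -0.981, -0.001], [-0.981, 0.195, -0.001], [0.001, 0.001, -1.0]]
force: [1.5, 0.2, -1.2]
gripper_width: 0.085
```

Run:
```python
from h import *
capture("wrist")
togo([.4765,-.19,.056],down(-11.2+180))
crop("side",[.476,-.19,.12],"pics/side19.png")
```

```text
tcp [ 0.4755 -0.1906  0.0537] t 13.2 F [-0.6  0.   0.8] w 0.086 left [-0.0008 -0.0009 -0.0023] [ 0.05 -0.06 -0.05] rows 1
[[-0.0008, -0.0009, -0.0023], [0.05, -0.06, -0.05]] 
side origin [254 267]
```

View pics/side19.png

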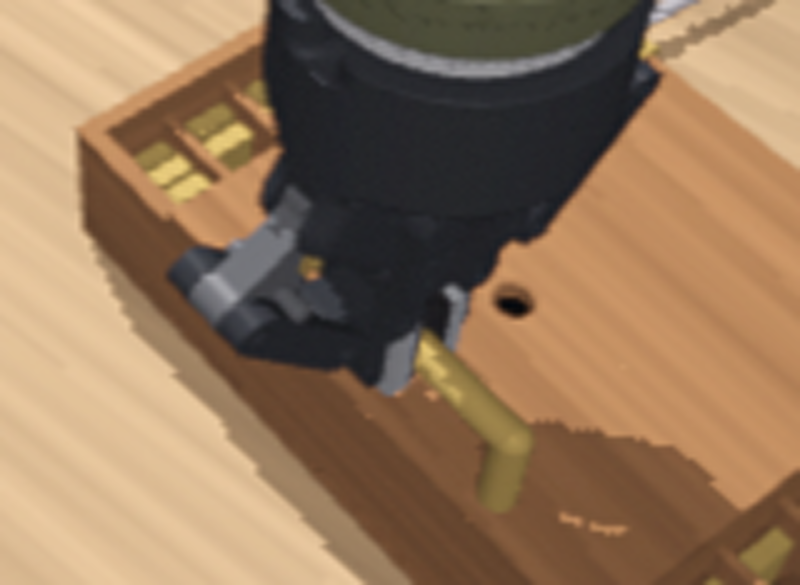

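Gripped the bar at width 0.086. Next is the swing along the hinge arc, recomputing each call from the measured pose.

```bash
cat >> h.py <<'E'
T0=np.array([.4755,-.1906,.0537]); CX=np.array([np.cos(np.radians(-11.2)),np.sin(np.radians(-11.2)),0])
def arc(steps):
    s=sense();P=np.array(s["tcp_pos"]);Q=np.array(s["ee_rot"])
    x=-.140+(P-T0)@CX; z=.042+(P-T0)[2]; th=np.degrees(np.arctan2(z,-x))-np.degrees(np.arctan2(.042,.14)); 
    print("t",s["time_s"],"th",th.round(1),"r",np.hypot(x,z).round(4),"F",np.round(s["force"],1),"w",round(s["gripper_width"],3),"rot err",R.from_matrix(Q.T@down(168.8)).as_rotvec(degrees=True).round(1))
    p=P
    lat=(P-T0)@np.array([-CX[1],CX[0],0])
    for d in steps:
        th+=d;a=np.radians(th); b=np.array([-.14*np.cos(a)+.042*np.sin(a),.14*np.sin(a)+.042*np.cos(a)])
        q=T0+CX*(b[0]+.14)+[0,0,b[1]-.042]
        print((Q.T@(q-p)).round(4).tolist(),end=" ");p=q
    print()
E
python3 -c "
from h import *
arc([4,5,5,6,6])"
```

```text
t 13.25 th 0.0 r 0.1462 F [-0.7  0.6  0.5] w 0.088 rot err [ 0.  -0.1 -0. ]
[0.0, -0.0033, -0.0097] [0.0, -0.005, -0.0117] [0.0, -0.006, -0.0112] [0.0, -0.0085, -0.0127] [0.0, -0.0098, -0.0118]
```

Emit:
{"name": "send_rows", "arguments": {"rows": [[[0,-0.003,-0.01],[0,0,0],1],[[0,-0.005,-0.012],[0,0,0],1],[[0,-0.006,-0.011],[0,0,0],1]]}}

```text
time_s: 13.55
tcp_pos: [0.4888, -0.1931, 0.0862]
ee_rot: [[-0.195, -0.981, -0.004], [-0.981, 0.195, 0.0], [0.0, 0.004, -1.0]]
force: [2.0, -1.9, -6.4]
gripper_width: 0.091
```

```bash
python3 -c "
from h import *
arc([5,6,6,6,6])
crop('side',[.5,-.19,.14],'pics/side20.png')"
```

```text
t 13.55 th 13.8 r 0.1468 F [ 2.  -1.9 -6.4] w 0.091 rot err [ 0.2 -0.  -0.1]
[0.0001, -0.0075, -0.0104] [-0.0, -0.0095, -0.012] [-0.0, -0.0107, -0.011] [-0.0, -0.0118, -0.0098] [-0.0, -0.0127, -0.0085] 
side origin [267 245]
```

View pics/side20.png

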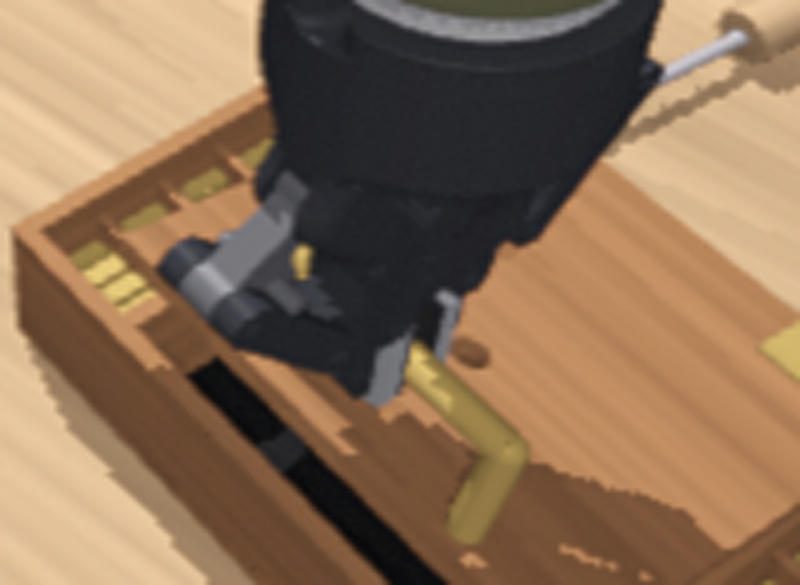

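The flap is rising, about 14° open, and the bar is held. Continuing.

Emit:
{"name": "send_rows", "arguments": {"rows": [[[0,-0.008,-0.01],[0,0,0],1],[[0,-0.01,-0.012],[0,0,0],1],[[0,-0.011,-0.011],[0,0,0],1],[[0,-0.012,-0.01],[0,0,0],1],[[0,-0.013,-0.008],[0,0,0],1]]}}

```text
time_s: 14.1
tcp_pos: [0.5353, -0.2021, 0.1381]
ee_rot: [[-0.196, -0.98, -0.021], [-0.981, 0.196, 0.003], [0.001, 0.021, -1.0]]
force: [-8.3, -0.6, 7.0]
gripper_width: 0.091
```

```bash
python3 -c "
from h import *
arc([5,6,6,6,6])
crop('side',[.54,-.2,.18],'pics/side21.png')"
```

```text
t 14.1 th 41.3 r 0.1491 F [-8.3 -0.6  7. ] w 0.091 rot err [ 1.2 -0.  -0.1]
[0.0004, -0.0126, -0.0041] [-0.0, -0.0138, -0.0065] [-0.0, -0.0144, -0.005] [-0.0, -0.0149, -0.0035] [-0.0, -0.0152, -0.0019] 
side origin [297 210]
```

View pics/side21.png

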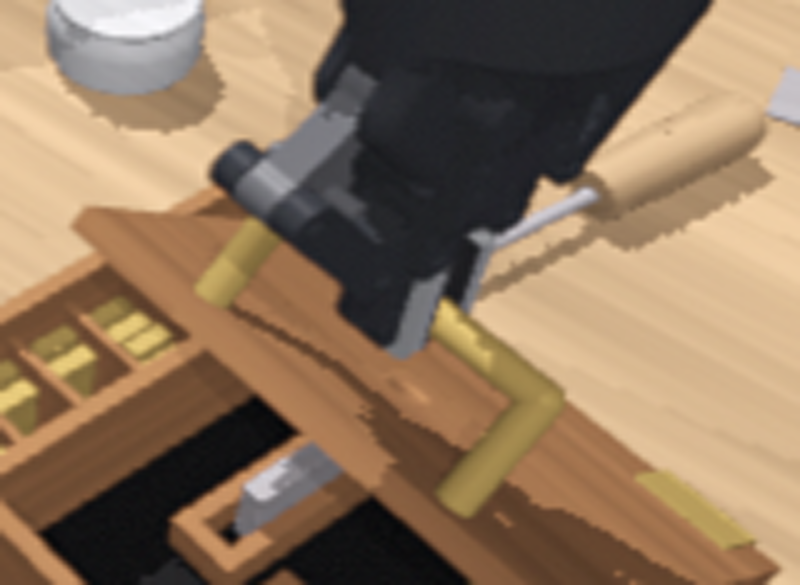

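Emit:
{"name": "send_rows", "arguments": {"rows": [[[0,-0.013,-0.004],[0.5,0,0],1],[[0,-0.014,-0.006],[0.5,0,0],1],[[0,-0.014,-0.005],[0,0,0],1],[[0,-0.015,-0.004],[0,0,0],1],[[0,-0.015,-0.002],[0,0,0],1]]}}

```text
time_s: 14.65
tcp_pos: [0.5992, -0.2144, 0.1625]
ee_rot: [[-0.197, -0.98, -0.018], [-0.98, 0.197, 0.002], [0.002, 0.018, -1.0]]
force: [-2.9, 0.4, -0.1]
gripper_width: 0.085
```

```bash
python3 -c "
from h import *
arc([5,5,6,6,6])
crop('side',[.58,-.2,.2],'pics/side22.png')"
```

```text
t 14.65 th 68.0 r 0.1514 F [-2.9  0.4 -0.1] w 0.085 rot err [ 1.  -0.1 -0.1]
[0.0006, -0.0133, 0.0044] [-0.0, -0.0127, 0.0003] [-0.0, -0.0152, 0.0018] [-0.0, -0.0149, 0.0034] [-0.0, -0.0145, 0.0049] 
side origin [319 179]
```

View pics/side22.png

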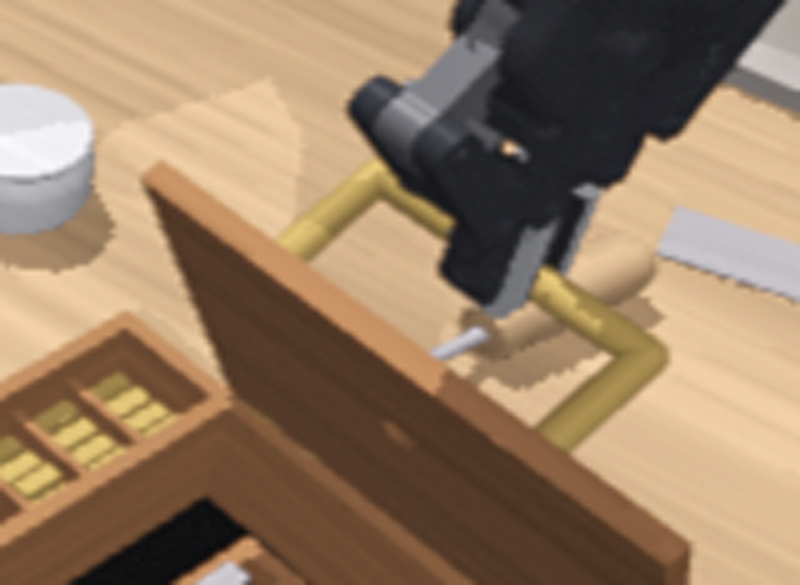

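Emit:
{"name": "send_rows", "arguments": {"rows": [[[0,-0.013,0.003],[0.5,0,0],1],[[0,-0.013,0.001],[0.5,0,0],1],[[0,-0.015,0.002],[0,0,0],1],[[0,-0.015,0.003],[0,0,0],1],[[0,-0.012,0.004],[0,0,0],1]]}}

```text
time_s: 15.2
tcp_pos: [0.6664, -0.2275, 0.1534]
ee_rot: [[-0.196, -0.981, -0.002], [-0.981, 0.196, -0.002], [0.003, 0.001, -1.0]]
force: [-1.9, 1.1, 2.6]
gripper_width: 0.087
```

```bash
python3 -c "
from h import *
arc([5,5,6,6,6])
crop('side',[.62,-.21,.2],'pics/side23.png')"
```

```text
t 15.2 th 94.3 r 0.1518 F [-1.9  1.1  2.6] w 0.087 rot err [ 0.1 -0.2 -0.1]
[0.0008, -0.0097, 0.0104] [-0.0, -0.0112, 0.0061] [-0.0, -0.0127, 0.0085] [-0.0, -0.0117, 0.0098] [-0.0, -0.0106, 0.011] 
side origin [343 165]
```

View pics/side23.png

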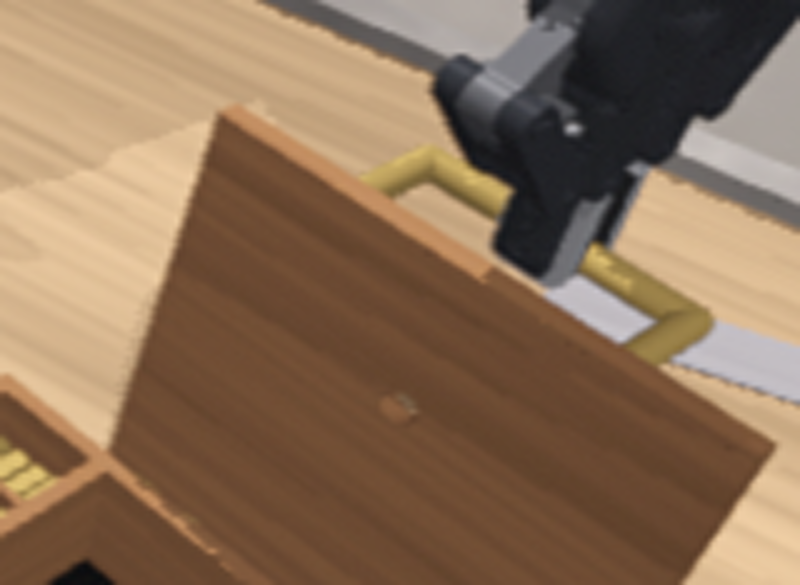

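The flap stands at about 94°. Releasing with a small opening and lifting out.

Emit:
{"name": "send_rows", "arguments": {"rows": [[[0,0,0],[0,0,0],0.5],[[0,0,0],[0,0,0],0.4],[[0,0,-0.02],[0,0,0],0.4],[[0,0,-0.035],[0,0,0],0.4],[[0,0,-0.045],[0,0,0],0.4]]}}

```text
time_s: 15.75
tcp_pos: [0.6643, -0.2256, 0.247]
ee_rot: [[-0.196, -0.981, -0.013], [-0.981, 0.196, 0.004], [-0.002, 0.013, -1.0]]
force: [0.4, -0.9, -0.2]
gripper_width: 0.298
```

```bash
python3 -c "
from h import *
import cv2
arc([5])
crop('side',[.62,-.21,.2],'pics/side24.png')
cv2.imwrite('pics/scene24.png',capture('scene')[:,:,::-1])"
```

```text
t 15.75 th 85.8 r 0.2409 F [ 0.4 -0.9 -0.2] w 0.298 rot err [ 0.8  0.1 -0.1]
[0.0025, 0.0068, 0.0959] 
side origin [343 165]
```

View pics/side24.png

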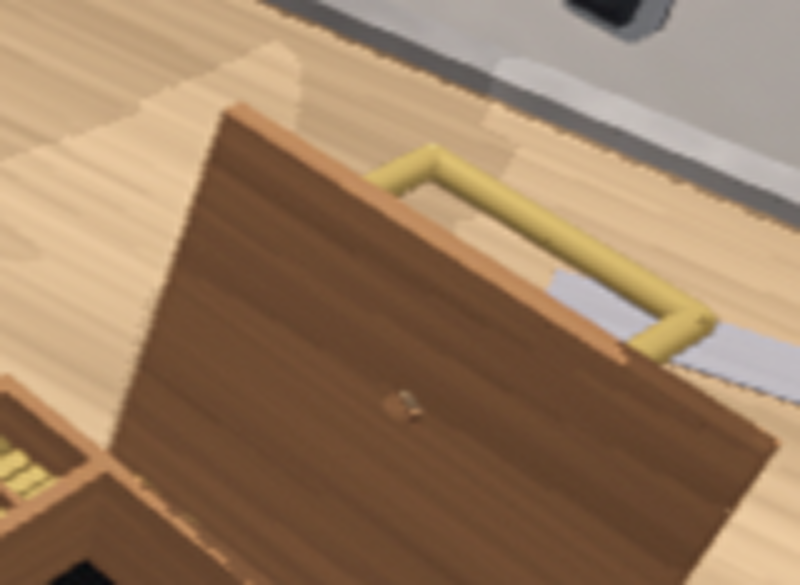

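View pics/scene24.png

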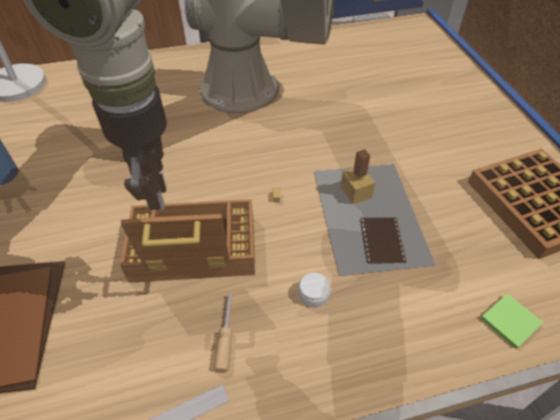

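The flap stays up, the handle is free, and the stamp still stands at (361,170) in the scene view. Moving back over the case with the jaws turned along case y.

```bash
python3 -c "
from h import *
togo([.53,-.225,.24],down(79),n=12)"
```

```text
tcp [ 0.6677 -0.2272  0.2555] t 15.85 F [1.6 0.3 0.5] w 0.301 left [0.0248 0.1355 0.0153] [-1.70e-01 -2.00e-02  8.97e+01] rows 12
[[0.0021, 0.0113, 0.0013], [-0.01, -0.0, 7.47]] [[0.0035, 0.0109, 0.0013], [-0.01, -0.0, 7.47]] [[0.0049, 0.0104, 0.0013], [-0.01, -0.0, 7.47]] [[0.0062, 0.0096, 0.0013], [-0.01, -0.0, 7.47]] [[0.0074, 0.0088, 0.0013], [-0.01, -0.0, 7.47]] [[0.0085, 0.0077, 0.0013], [-0.01, -0.0, 7.47]] [[0.0094, 0.0065, 0.0013], [-0.01, -0.0, 7.47]] [[0.0102, 0.0053, 0.0013], [-0.01, -0.0, 7.47]] [[0.0108, 0.0039, 0.0013], [-0.01, -0.0, 7.47]] [[0.0112, 0.0025, 0.0013], [-0.01, -0.0, 7.47]] [[0.0114, 0.001, 0.0013], [-0.01, -0.0, 7.47]] [[0.0115, -0.0005, 0.0013], [-0.01, -0.0, 7.47]]
```

Emit:
{"name": "send_rows", "arguments": {"rows": [[[0.002,0.012,0],[0,0,7.5],0.4],[[0.004,0.012,0],[0,0,7.5],0.4],[[0.005,0.011,0],[0,0,7.5],0.4],[[0.006,0.01,0],[0,0,7.5],0.4],[[0.008,0.009,0],[0,0,7.5],0.4]]}}

```text
time_s: 16.35
tcp_pos: [0.6064, -0.2254, 0.2571]
ee_rot: [[-0.768, -0.64, 0.008], [-0.64, 0.768, -0.005], [-0.003, -0.009, -1.0]]
force: [-0.6, 0.1, 0.4]
gripper_width: 0.304
```

Emit:
{"name": "send_rows", "arguments": {"rows": [[[0.009,0.008,0],[0,0,7.5],0.4],[[0.01,0.007,0],[0,0,7.5],0.4],[[0.011,0.005,0],[0,0,7.5],0.4],[[0.012,0.004,0],[0,0,7.5],0.4],[[0.012,0.002,0],[0,0,7.5],0.4]]}}

```text
time_s: 16.85
tcp_pos: [0.5407, -0.2227, 0.2567]
ee_rot: [[-1.0, -0.011, 0.01], [-0.012, 1.0, -0.006], [-0.01, -0.006, -1.0]]
force: [-0.3, 0.1, 0.1]
gripper_width: 0.299
```

```bash
python3 -c "
from h import *
togo([.53,-.225,.24],down(79))"
```

```text
tcp [ 0.5407 -0.2227  0.2567] t 16.85 F [-0.3  0.1  0.1] w 0.299 left [ 0.0109 -0.0021  0.0166] [-0.27  0.59 11.66] rows 2
[[0.0055, -0.001, 0.0083], [-0.13, 0.29, 5.83]] [[0.0053, -0.0016, 0.0083], [-0.13, 0.29, 5.83]]
```

Emit:
{"name": "send_rows", "arguments": {"rows": [[[0.006,-0.001,0],[0,0.3,5.8],0.4],[[0.005,-0.001,0],[0,0.3,5.8],0.4]]}}

```text
time_s: 17.05
tcp_pos: [0.5273, -0.2238, 0.2572]
ee_rot: [[-0.98, 0.2, 0.0], [0.2, 0.98, -0.005], [-0.001, -0.005, -1.0]]
force: [0.2, -0.2, -0.2]
gripper_width: 0.3
```

```bash
python3 -c "
from h import *
import cv2,pickle
capture('side')
togo([.553,-.24,.2],down(78.8))
pickle.dump(calibration('wrist'),open('w25.pkl','wb'))
cv2.imwrite('pics/w25.png',capture('wrist')[:,:,::-1])
togo([.553,-.24,.2],down(78.8))"
```

```text
tcp [ 0.5267 -0.2238  0.2574] t 17.1 F [ 0.1  0.4 -0.6] w 0.298 left [-0.029  -0.0103  0.0574] [-0.29  0.02 -0.56] rows 2
[[-0.0145, -0.0051, 0.0287], [-0.14, 0.01, -0.28]] [[-0.0145, -0.0053, 0.0287], [-0.14, 0.01, -0.28]] 
tcp [ 0.5274 -0.2238  0.2573] t 17.15 F [ 0.4 -0.   0.2] w 0.303 left [-0.0282 -0.0106  0.0574] [-0.28  0.06 -0.1 ] rows 2
[[-0.0141, -0.0053, 0.0287], [-0.14, 0.03, -0.05]] [[-0.0141, -0.0054, 0.0287], [-0.14, 0.03, -0.05]]
```

View pics/w25.png

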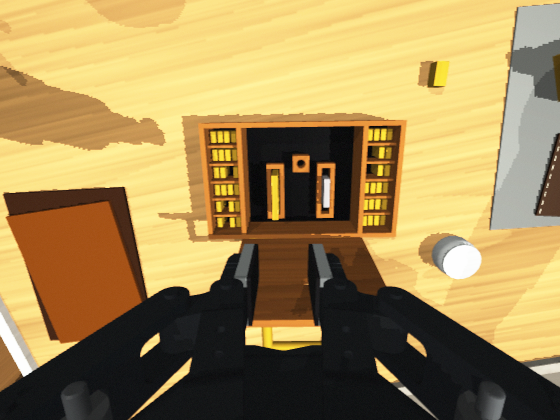

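The larger brass plate sits in the left (-y) slot around (275,197), and the steel one in the right slot (327,193). Zooming in to measure.

```bash
python3 -c "
import cv2
a=cv2.imread('pics/w25.png')
cv2.imwrite('pics/w25z.png',cv2.resize(a[150:240,240:360],None,fx=6.6,fy=6.6,interpolation=cv2.INTER_CUBIC))
b=cv2.imread('pics/scene24.png')
"
python3 -c "
from h import *
crop('side',[.553,-.24,.06],'pics/side25.png')"
```

```text
side origin [315 273]
```

View pics/w25z.png

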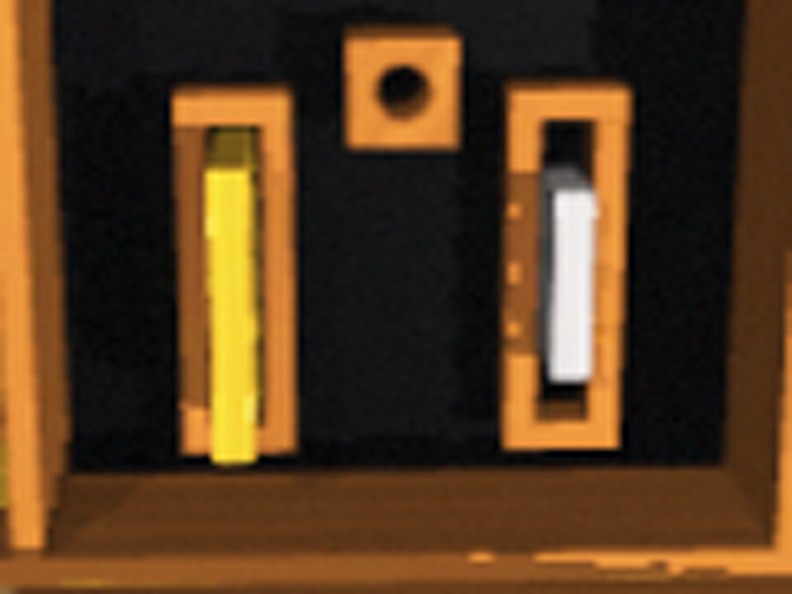

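View pics/side25.png

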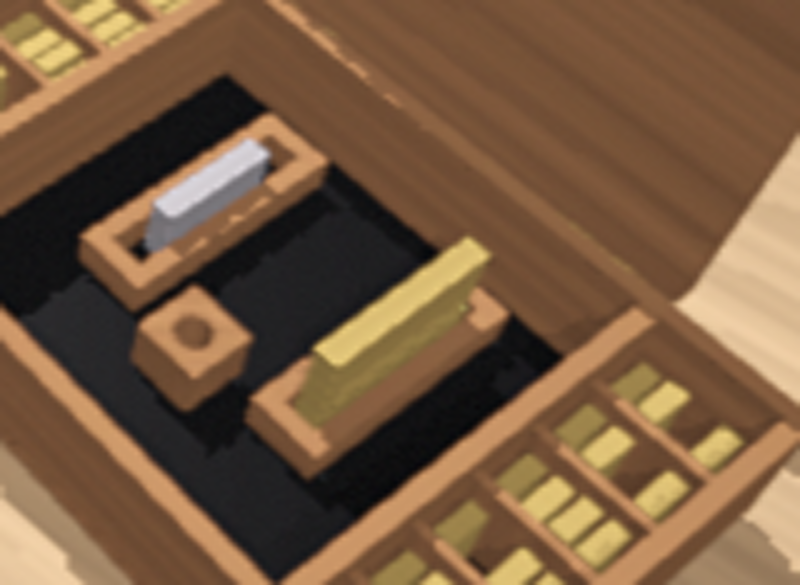

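```bash
python3 -c "
from h import *
import pickle
c=pickle.load(open('w25.pkl','rb'))
W=lambda u,v:ray('w',(240+u/6.6-.4,150+v/6.6-.4),c)
D=lambda u,v:ray('side',(315+u/5-.4,273+v/4.5-.4))
E=[]
for a,b in(((230,168),(325,357)),((235,462),(475,247))):
    x,e=tri([W(*a),D(*b)]);E.append(x);print(x.round(4),np.round(e,4),plane(W(*a),.06).round(4),plane(D(*b),.06).round(4))
d=E[1]-E[0];print((E[0]+E[1])/2,np.linalg.norm(d),np.degrees(np.arctan2(d[1],d[0])))
togo([.555,-.24,.14],down(78.8))
"
```

```text
[ 0.5239 -0.2349  0.0589] [0.0002 0.0002] [ 0.5238 -0.235   0.06  ] [ 0.5231 -0.2348  0.06  ]
[ 0.5821 -0.2462  0.0591] [0.0006 0.0006] [ 0.5822 -0.2465  0.06  ] [ 0.581  -0.2459  0.06  ]
[ 0.5529787  -0.24050639  0.05899559] 0.05932704961282746 -10.98046828051106
tcp [ 0.5279 -0.2239  0.2573] t 17.2 F [0.3 0.7 0.4] w 0.298 left [-0.0295 -0.01    0.1173] [-0.28  0.08  0.05] rows 3
[[-0.0098, -0.0033, 0.0391], [-0.09, 0.03, 0.02]] [[-0.0099, -0.0034, 0.0391], [-0.09, 0.03, 0.02]] [[-0.0099, -0.0035, 0.0391], [-0.09, 0.03, 0.02]]
```

Emit:
{"name": "send_rows", "arguments": {"rows": [[[-0.009,-0.006,0.03],[-0.2,0,0],0.4],[[-0.008,-0.006,0.04],[0,0,0],0.4],[[-0.008,-0.004,0.03],[0,0,0],0.4]]}}

```text
time_s: 17.5
tcp_pos: [0.5541, -0.2466, 0.1614]
ee_rot: [[-0.983, 0.184, 0.014], [0.184, 0.983, -0.008], [-0.015, -0.006, -1.0]]
force: [-0.9, -0.6, -0.4]
gripper_width: 0.298
```

```bash
python3 -c "
from h import *
capture('side');capture('side')
togo([.553,-.2405,.06],down(79))"
```

```text
tcp [ 0.5521 -0.2455  0.1581] t 17.6 F [ 0.1  0.6 -0.3] w 0.296 left [0.0008 0.0053 0.0981] [-0.17  0.45  0.33] rows 3
[[0.0003, 0.0018, 0.0327], [-0.06, 0.15, 0.11]] [[0.0002, 0.0017, 0.0327], [-0.06, 0.15, 0.11]] [[0.0001, 0.0017, 0.0327], [-0.06, 0.15, 0.11]]
```

Emit:
{"name": "send_rows", "arguments": {"rows": [[[0,0.003,0.035],[0,0.3,0.3],0.4],[[0,0.002,0.03],[0,0.2,0],0.4],[[0,0,0.015],[0,0,0],0.4]]}}

```text
time_s: 17.9
tcp_pos: [0.5568, -0.2421, 0.0824]
ee_rot: [[-0.983, 0.185, 0.006], [0.185, 0.983, -0.007], [-0.007, -0.006, -1.0]]
force: [0.2, 0.4, 0.9]
gripper_width: 0.301
```

```bash
python3 -c "
from h import *
import cv2
capture('side');capture('side')
togo([.553,-.2405,0],down(79))
cv2.imwrite('pics/w26.png',capture('wrist')[:,:,::-1])
crop('side',[.553,-.24,.08],'pics/side26.png')
togo([.553,-.2405,0],down(79))"
```

```text
tcp [ 0.556  -0.2418  0.0821] t 18.0 F [-0.5  0.5  1. ] w 0.302 left [0.0036 0.0011 0.0821] [-0.29  0.3   0.29] rows 2
[[0.0018, 0.0006, 0.041], [-0.14, 0.15, 0.15]] [[0.0017, 0.0005, 0.041], [-0.14, 0.15, 0.15]] 
side origin [317 266]
tcp [ 0.5577 -0.243   0.0846] t 18.1 F [-0.8  0.3 -0.1] w 0.306 left [0.0058 0.0021 0.0845] [-0.38  0.54  0.25] rows 2
[[0.0029, 0.0011, 0.0423], [-0.19, 0.27, 0.13]] [[0.0027, 0.0009, 0.0423], [-0.19, 0.27, 0.13]]
```

View pics/w26.png

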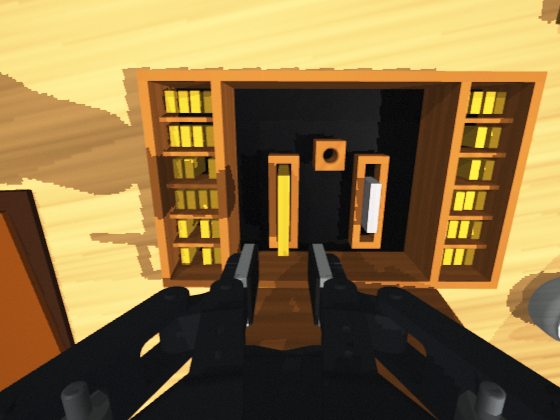

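View pics/side26.png

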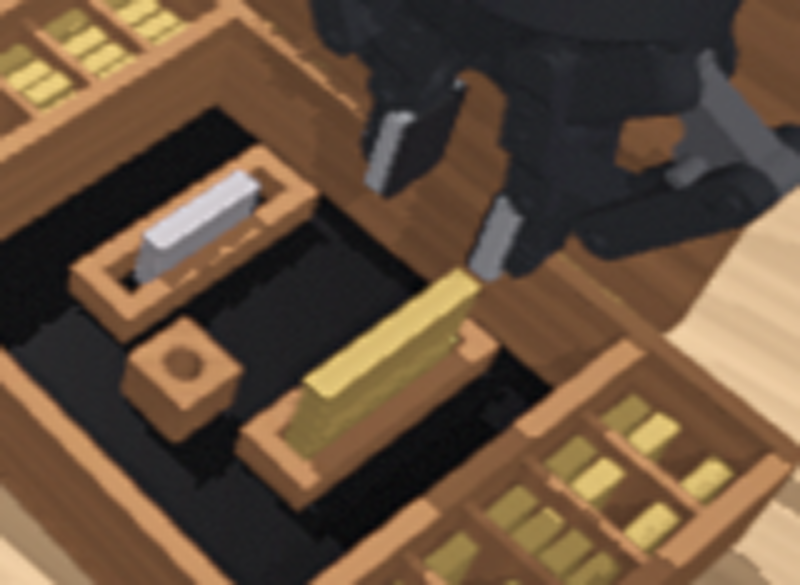

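The plate (283,210) is on the jaws' midline. Descending with a small correction in x.

Emit:
{"name": "send_rows", "arguments": {"rows": [[[0.006,0.002,0.025],[-0.2,0.4,0.2],0.4],[[0,0,0.025],[0,0,0],0.4],[[0,0,0.01],[0,0,0],0.4]]}}

```text
time_s: 18.4
tcp_pos: [0.5587, -0.2438, 0.0327]
ee_rot: [[-0.982, 0.188, 0.015], [0.188, 0.982, -0.011], [-0.017, -0.008, -1.0]]
force: [0.3, 0.2, -0.2]
gripper_width: 0.299
```

```bash
python3 -c "
from h import *
import cv2
capture('side');capture('side')
togo([.553,-.2405,-.002],down(79))
cv2.imwrite('pics/w27.png',capture('wrist')[:,:,::-1])
togo([.553,-.2405,-.002],down(79))
crop('side',[.553,-.24,.08],'pics/side27.png')
"
```

```text
tcp [ 0.5584 -0.2436  0.0327] t 18.5 F [-0.3 -1.1 -0.1] w 0.296 left [0.0065 0.0023 0.0346] [-0.46  0.93  0.14] rows 1
[[0.0065, 0.0023, 0.0346], [-0.46, 0.93, 0.14]] 
tcp [ 0.5588 -0.2439  0.0335] t 18.55 F [ 0.4 -0.1  0.1] w 0.304 left [0.0069 0.0025 0.0353] [-0.48  0.98  0.14] rows 1
[[0.0069, 0.0025, 0.0353], [-0.48, 0.98, 0.14]] 
side origin [317 266]
```

View pics/w27.png

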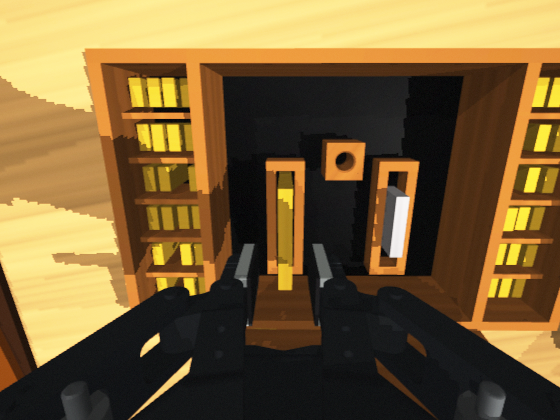

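View pics/side27.png

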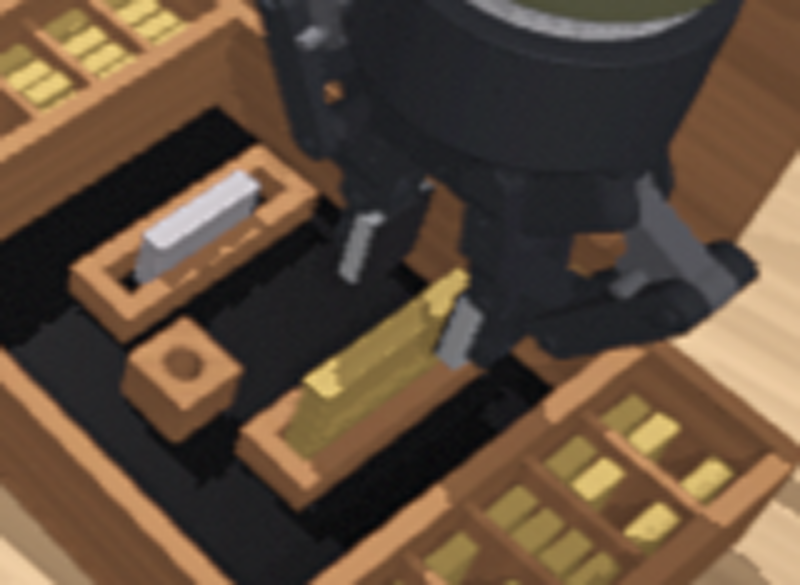

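The fingers straddle the plate top; 35 mm lower and 7 mm back remain.

Emit:
{"name": "send_rows", "arguments": {"rows": [[[0.007,0.003,0.012],[-0.4,0.9,0.1],0.4],[[0.002,0.001,0.012],[0,0.2,0],0.4],[[0,0,0.006],[0,0,0],0.4]]}}

```text
time_s: 18.9
tcp_pos: [0.5533, -0.2398, 0.0057]
ee_rot: [[-0.982, 0.19, 0.003], [0.19, 0.982, -0.004], [-0.003, -0.003, -1.0]]
force: [-0.4, -0.1, -0.6]
gripper_width: 0.299
```

```bash
python3 -c "
from h import *
capture('side');capture('side')
togo([.553,-.2405,-.002],down(79))
crop('side',[.553,-.24,.08],'pics/side28.png')
"
```

```text
tcp [ 0.5529 -0.2395  0.0054] t 19.0 F [ 0.  -0.1  0.2] w 0.297 left [-0.0003 -0.0009  0.0074] [-0.17  0.13  0.03] rows 1
[[-0.0003, -0.0009, 0.0074], [-0.17, 0.13, 0.03]] 
side origin [317 266]
```

View pics/side28.png

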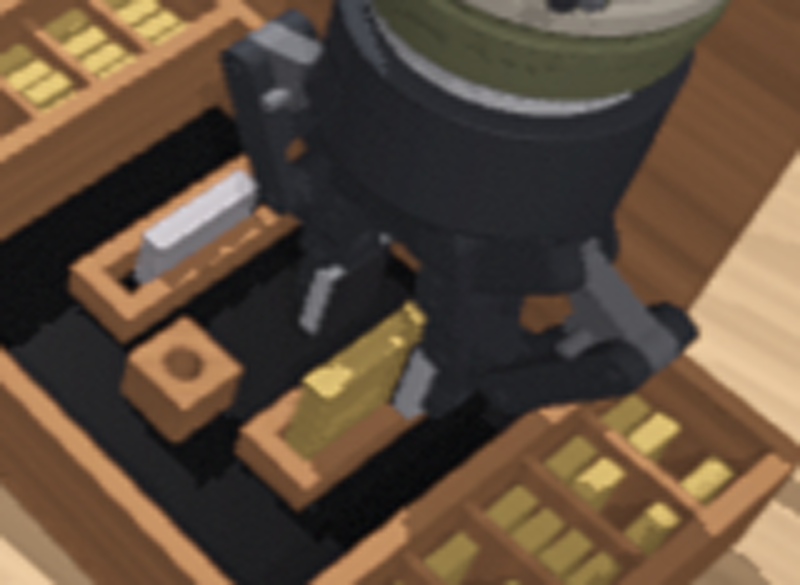

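Emit:
{"name": "send_rows", "arguments": {"rows": [[[0,-0.001,0.005],[0,0,0],0.4],[[0,0,0],[0,0,0],0.6]]}}

```text
time_s: 19.25
tcp_pos: [0.5534, -0.241, 0.0009]
ee_rot: [[-0.982, 0.19, 0.003], [0.19, 0.982, -0.004], [-0.004, -0.003, -1.0]]
force: [-1.7, -0.2, -0.7]
gripper_width: 0.201
```

Emit:
{"name": "send_rows", "arguments": {"rows": [[[0,0,0],[0,0,0],1],[[0,0,0],[0,0,0],1],[[0,0,0],[0,0,0],1]]}}

```text
time_s: 19.55
tcp_pos: [0.5537, -0.2414, 0.0013]
ee_rot: [[-0.982, 0.19, 0.003], [0.19, 0.982, -0.005], [-0.004, -0.004, -1.0]]
force: [-0.6, -0.7, -1.1]
gripper_width: 0.077
```

```bash
python3 -c "
from h import *
capture('side')
togo([.553,-.2405,.1],down(79))
crop('side',[.553,-.24,.08],'pics/side29.png')
"
```

```text
tcp [ 0.5537 -0.2414  0.0013] t 19.6 F [-0.4  0.1 -1. ] w 0.08 left [ 0.0005  0.0004 -0.0988] [-0.22  0.24  0.03] rows 3
[[0.0002, 0.0001, -0.0329], [-0.07, 0.08, 0.01]] [[0.0002, 0.0002, -0.0329], [-0.07, 0.08, 0.01]] [[0.0002, 0.0002, -0.0329], [-0.07, 0.08, 0.01]] 
side origin [317 266]
```

View pics/side29.png

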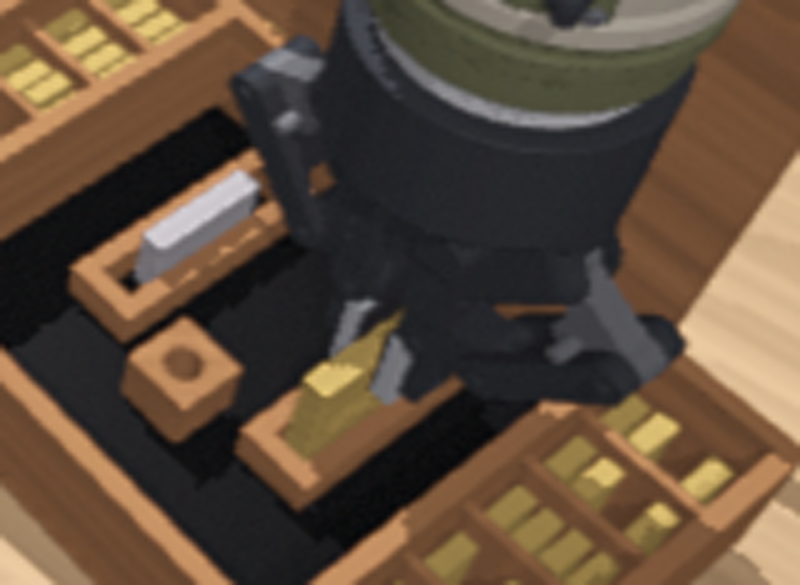

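The plate is gripped (width 0.08). Lifting straight up.

Emit:
{"name": "send_rows", "arguments": {"rows": [[[0,0,-0.012],[0,0,0],1],[[0,0,-0.02],[0,0,0],1],[[0,0,-0.025],[0,0,0],1],[[0,0,-0.03],[0,0,0],1],[[0,0,-0.03],[0,0,0],1]]}}

```text
time_s: 20.15
tcp_pos: [0.5489, -0.2381, 0.1187]
ee_rot: [[-0.982, 0.19, -0.007], [0.19, 0.982, 0.002], [0.007, 0.001, -1.0]]
force: [0.8, 0.3, -2.2]
gripper_width: 0.081
```

```bash
python3 -c "
from h import *
capture('side')
togo([.6235,.1825,.16],down(76.2))
crop('side',[.553,-.24,.16],'pics/side30.png')
"
```

```text
tcp [ 0.5517 -0.2397  0.1248] t 20.2 F [ 1.  -1.   3.4] w 0.08 left [ 0.0098  0.4281 -0.0362] [-0.13  0.03  2.83] rows 10
[[0.001, 0.0428, -0.0036], [-0.01, 0.0, 0.28]] [[0.0012, 0.0428, -0.0036], [-0.01, 0.0, 0.28]] [[0.0014, 0.0428, -0.0036], [-0.01, 0.0, 0.28]] [[0.0016, 0.0428, -0.0036], [-0.01, 0.0, 0.28]] [[0.0018, 0.0428, -0.0036], [-0.01, 0.0, 0.28]] [[0.002, 0.0428, -0.0036], [-0.01, 0.0, 0.28]] [[0.0022, 0.0428, -0.0036], [-0.01, 0.0, 0.28]] [[0.0025, 0.0428, -0.0036], [-0.01, 0.0, 0.28]] [[0.0027, 0.0427, -0.0035], [-0.01, 0.0, 0.28]] [[0.0029, 0.0427, -0.0035], [-0.01, 0.0, 0.28]] 
side origin [330 231]
```

View pics/side30.png

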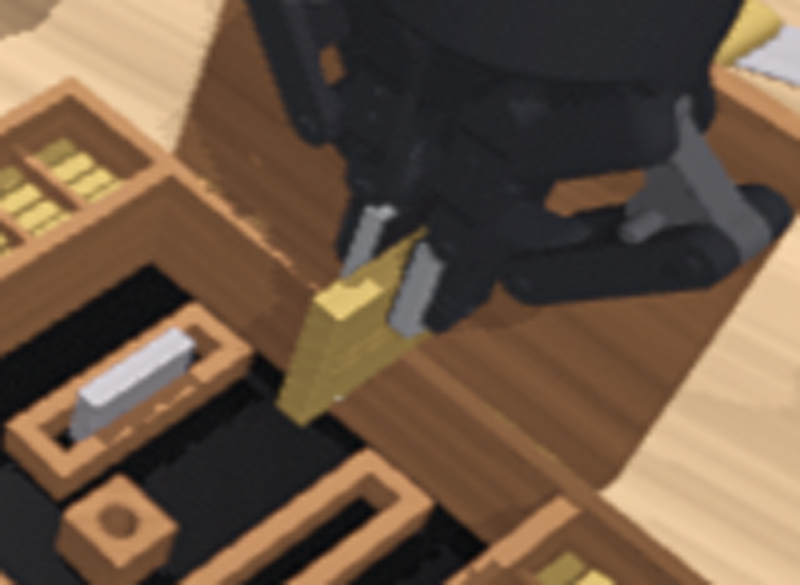

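The plate hangs upright in the fingers, clear of the case. Moving to the pad.

Emit:
{"name": "send_rows", "arguments": {"rows": [[[0,0.025,-0.004],[0,0,0.3],1],[[0.001,0.035,-0.003],[0,0,0.3],1],[[0.001,0.042,-0.003],[0,0,0.3],1],[[0.001,0.042,0],[0,0,0.3],1],[[0.001,0.042,0],[0,0,0.3],1]]}}

```text
time_s: 20.75
tcp_pos: [0.5866, -0.058, 0.1324]
ee_rot: [[-0.974, 0.228, 0.003], [0.228, 0.974, -0.006], [-0.004, -0.005, -1.0]]
force: [0.4, -0.8, -1.5]
gripper_width: 0.076
```

```bash
python3 -c "
from h import *
togo([.6235,.1825,.13],down(76.2))
"
```

```text
tcp [ 0.5866 -0.058   0.1324] t 20.75 F [ 0.4 -0.8 -1.5] w 0.076 left [0.019  0.2426 0.0012] [-0.27  0.22  0.62] rows 6
[[0.0032, 0.0404, 0.0002], [-0.05, 0.04, 0.1]] [[0.0032, 0.0404, 0.0002], [-0.05, 0.04, 0.1]] [[0.0033, 0.0404, 0.0003], [-0.05, 0.04, 0.1]] [[0.0034, 0.0404, 0.0003], [-0.05, 0.04, 0.1]] [[0.0035, 0.0404, 0.0003], [-0.05, 0.04, 0.1]] [[0.0035, 0.0404, 0.0004], [-0.05, 0.04, 0.1]]
```

Emit:
{"name": "send_rows", "arguments": {"rows": [[[0.003,0.042,0],[0,0,0.2],1],[[0.003,0.042,0],[0,0,0.2],1],[[0.003,0.042,0],[0,0,0.1],1],[[0.003,0.04,0],[0,0,0],1],[[0.003,0.035,0],[0,0,0],1]]}}

```text
time_s: 21.25
tcp_pos: [0.6171, 0.1501, 0.1285]
ee_rot: [[-0.972, 0.237, -0.001], [0.237, 0.972, -0.005], [-0.0, -0.005, -1.0]]
force: [0.3, -0.4, -1.7]
gripper_width: 0.078
```

```bash
python3 -c "
from h import *
capture('side')
togo([.6235,.1825,.12],down(76.2))
"
```

```text
tcp [0.6174 0.1557 0.1283] t 21.3 F [ 1.9  3.5 -1.4] w 0.079 left [0.0003 0.0275 0.0082] [-0.08 -0.02  0.36] rows 1
[[0.0003, 0.0275, 0.0082], [-0.08, -0.02, 0.36]]
```

Emit:
{"name": "send_rows", "arguments": {"rows": [[[0,0.016,0.006],[0,0,0.3],1],[[0,0.007,0],[0,0,0],1]]}}

```text
time_s: 21.5
tcp_pos: [0.6216, 0.1807, 0.1206]
ee_rot: [[-0.972, 0.234, -0.003], [0.234, 0.972, -0.002], [0.002, -0.003, -1.0]]
force: [0.2, -0.8, -2.2]
gripper_width: 0.079
```

```bash
python3 -c "
from h import *
import cv2
capture('side');capture('side');capture('side')
togo([.6235,.1825,.12],down(76.2))
cv2.imwrite('pics/sideF.png',capture('side')[:,:,::-1])
cv2.imwrite('pics/sceneF.png',capture('scene')[:,:,::-1])
togo([.6235,.1825,.12],down(76.2))
"
```

```text
tcp [0.6224 0.1787 0.1219] t 21.65 F [-0.   0.8 -2. ] w 0.079 left [-0.0002  0.004   0.0019] [-0.17 -0.03  0.16] rows 1
[[-0.0002, 0.004, 0.0019], [-0.17, -0.03, 0.16]] 
tcp [0.6227 0.1778 0.1224] t 21.75 F [ 1.1  0.1 -1.4] w 0.079 left [0.0003 0.0047 0.0024] [-0.14  0.01  0.07] rows 1
[[0.0003, 0.0047, 0.0024], [-0.14, 0.01, 0.07]]
```

View pics/sideF.png

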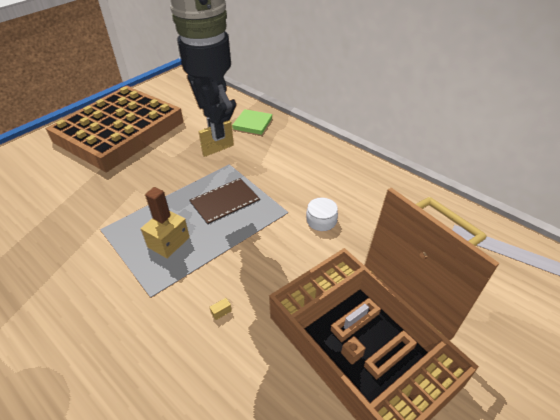

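View pics/sceneF.png

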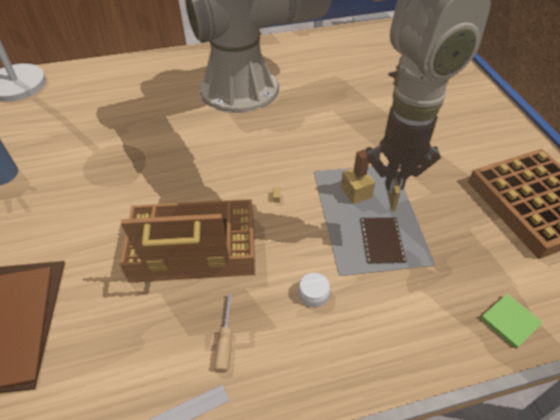

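All is in place: the plate is over the pad, the stamp stands, the flap is open and the bystanders look unmoved. A small nudge, then I'll measure the plate's underside.

Emit:
{"name": "send_rows", "arguments": {"rows": [[[0,0.005,0.002],[0,0,0],1]]}}

```text
time_s: 21.85
tcp_pos: [0.6242, 0.1813, 0.121]
ee_rot: [[-0.971, 0.239, 0.0], [0.239, 0.971, -0.003], [-0.001, -0.003, -1.0]]
force: [-0.3, 0.4, -2.3]
gripper_width: 0.079
```

```bash
python3 -c "
from h import *
for i in range(4): capture('wrist')
togo([.6235,.1825,.12],down(76.2))
crop('side',[.6235,.1825,.14],'pics/sG.png',fx=8,fy=7,w=100,h=80)
crop('scene',[.6235,.1825,.14],'pics/cG.png',fx=8,fy=7,w=100,h=80)
"
```

```text
tcp [0.6239 0.1822 0.1204] t 22.05 F [ 0.2  0.1 -1.9] w 0.079 left [0.0005 0.0002 0.0004] [-0.15  0.01  0.04] rows 1
[[0.0005, 0.0002, 0.0004], [-0.15, 0.01, 0.04]] 
side origin [167 104]
scene origin [343 155]
```

View pics/sG.png

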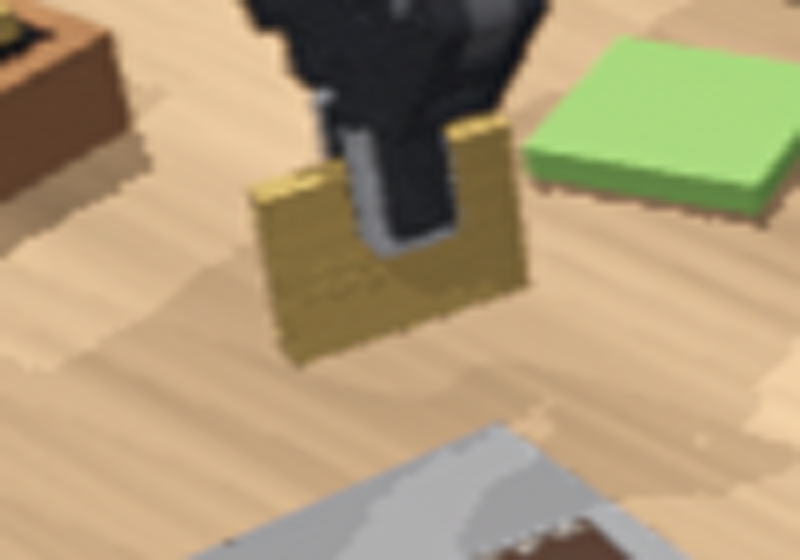

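View pics/cG.png

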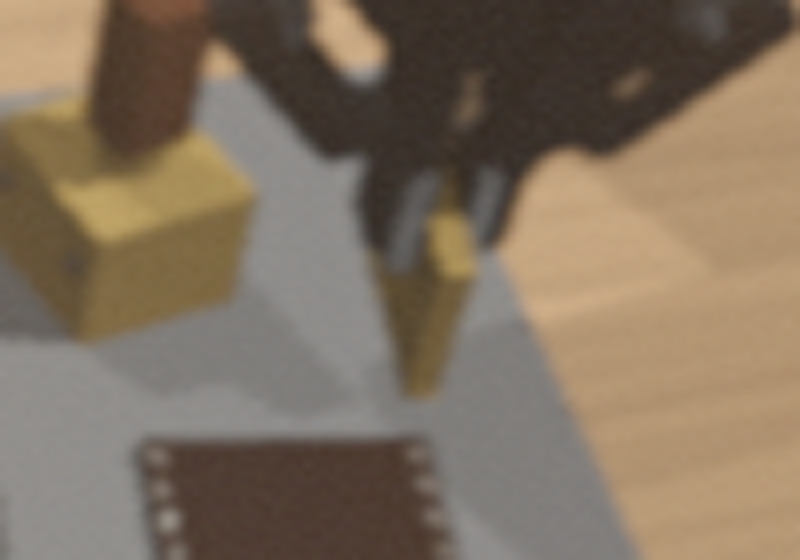

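```bash
python3 -c "
from h import *
S=lambda u,v:ray('scene',(343+u/8-.4,155+v/7-.4)); D=lambda u,v:ray('side',(167+u/8-.4,104+v/7-.4))
x,e=tri([S(406,396),D(528,286)]);print('far bottom',x.round(4),np.round(e,4))
a=plane(D(295,366),x[2]);b=plane(D(528,286),x[2]);d=b-a;print(a.round(4),b.round(4),np.linalg.norm(d),np.degrees(np.arctan2(d[1],d[0])),'centre',((a+b)/2+.004*np.array([.24,.97,0])).round(4))
x,e=tri([S(428,270),D(0,0)])
# before/after change of bystanders and stamp
import cv2
for n in('scene','side'):
    A=cv2.imread(f'pics/{n}0.png').astype(int);B=cv2.imread(f'pics/{n}F.png').astype(int)
    for k,P in dict(tin=(.711,.006,.02),spacer=(.454,-.002,.01),driver=(.74,-.17,.01)).items():
        q=proj(n,P).astype(int);s=np.s_[q[1]-15:q[1]+15,q[0]-15:q[0]+15]
        print(n,k,np.abs(A[s]-B[s]).mean().round(1))
"
```

```text
far bottom [0.6508 0.1727 0.1296] [0.0003 0.0003]
[0.5935 0.1871 0.1296] [0.6509 0.1731 0.1296] 0.059104997972050995 -13.73238215726035 centre [0.6231 0.184  0.1296]
scene tin 17.4
scene spacer 16.0
scene driver 6.6
side tin 26.2
side spacer 24.6
side driver 63.9
```

```bash
python3 -c "
from h import *
s=sense();print(s['time_s'],np.round(s['tcp_pos'],4),s['gripper_width'],np.abs(s['qvel']).max())
print(finish_job())"
```

```text
22.15 [0.6239 0.1824 0.1205] 0.07705872132145873 0.0018890042594982197
the job is handed in; nothing more can be done
None
```

The job is handed in at 22 s of robot time. The stamp stands in the guide block, the flap stands open, and the brass plate is held over the pad. The hand-in reports no verdict.

**Last checks**
- **Plate:** the underside is about 123 mm above the pad's top. Its centre, at (0.623, 0.184), is within about 2 mm of the pad's middle. Its yaw is -13.7°, against about -14° for the pad, and the grip was still closed on it.
- **Stamp:** its top measured about 124 mm, against 125 mm expected when seated, and it was upright in every later view.
- **Flap:** it was released at about 94° (1.64 rad) and had not moved in the last views.
- **Smaller plate and loose items:** the smaller plate was still in its slot. The tin, spacer and screwdriver sat at the same pixels by eye. The automatic before/after image comparison did not settle this, probably because shadows had shifted and the flap hid the screwdriver from the side camera.

**What disagreed:** the real fingertips sit about 35 mm behind the reported TCP along the tool. Because of that, the first grasp at the stamp closed over its top and tilted it briefly. It sprang back upright, and I corrected every later height from the camera views.

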